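# Fit a short column into the push-to-open column oven

### The arm

A 7-joint arm with a two-finger parallel gripper is mounted at the origin on a cart in front of the work surface, level with it; the furniture and walls round the work are solid. World frame = base frame: x ahead of the robot, y to its left, z up, the work surface at z = 0. Lengths are in m, angles in rad, forces in N, time in s.
With the tool pointing down it reaches from about 0.4 to 0.85 m from the base axis. Payload 4.5 kg.
Tool frame: the origin (TCP) lies midway between the tips of the shut fingers; the grasp point (between the pads) lies 19 mm behind it; x points along the fingers, y is the direction in which the jaws open and shut, and the axes are right-handed (so a half turn about x gives the same grasp; the last joint's range is limited). The gripper opens to 88 mm and grips with 3 to 60 N. Pads are 18 mm wide; open, the fingers measure 123 mm over their backs; the gripper's body (75 mm by 187 mm) begins 45 mm behind the grasp point.
Start: joints at [1.16, 0.689, -0.195, 1.565, 0.157, 0.902, -0.215], TCP at [0.269, -0.564, 0.239] pointing down, gripper open.
Joint ranges: [-3.01, 3.01], [-0.46, 2.08], [-1.47, 1.51], [0.13, 2.56], [-1, 4.14], [0.04, 2.09], [-2.66, 2.66]. Speed limits (rad/s): [2.57, 2.57, 3.14, 3.14, 3.14, 3.14, 3.14].

### API

Orientations are given as a unit quaternion [x, y, z, w].
In Python, from bench import get_obs, read_camera, hand_in gives the robot as it stands.
- The arm moves only by the tool move_arm, never from a script. Its argument "series" is one flat list of numbers, 5 for each row, row after row: the closure in counts, from 0 (fully open) to 255 (shut), then the shift along the tool's x, y, z in m, then the turn about the tool's x in rad. A call has 1 to 10 rows; each row shifts and turns the commanded pose from where the row before left it, along the tool's axes as they then stand; what a row does not reach is not made up. A row lasts 1/8 s, in which the tool goes at most 62.5 mm and 10.7 degrees, less where a joint would pass 70% of its speed; a pose out of reach is approached as far as the arm can. A call with a gripper value outside its range is refused whole. The fingers move at their own pace and stop on an object; "grip_force" is the grip in N (left out, the last holds). Time passes only in rows, so rows that do not move let the fingers close. It gives the time, the measured TCP pose, the force and the opening at its end, in the units of the state.
- get_obs(): the state, without advancing time (a new reading comes with each control period).
- read_camera(name): name is "side" or "top" or "wrist"; returns a dict with "frame" (384x512x3 uint8, red, green, blue), "z_map" (384x512 float32, m along the optical axis (not along the pixel's ray), 0 where there is no reading), "camera_matrix" (3x3 intrinsics, pixels), "origin" and "attitude" of the camera in the world. Camera axes: x right, y up, looking along -z (the intrinsics and any distortion apply to the point x, -y, -z); pixel columns grow to the right and rows downward; lengths in m; the calibration is good to about 2 mm. A picture is of the moment at which its call begins.
- hand_in(): hands the job in, once; it reports no verdict.
The state is a dict: "time": time; "q": joint angles; "joint_velocities": joint speeds; "joint_torque": joint torques, N m; "tool_pos": TCP position; "ee_rot": TCP orientation; "contact_force": force on the tool from outside, world axes, zero at the start; "moment": the same for the moment, N m; "opening": opening from 0.0 (shut) to 1.0 (fully open).
Only numpy, scipy, OpenCV 4.12 (cv2) and the standard library are available. Lean on these libraries where they do the work, as an engineer would, in place of code of your own. Each camera call takes 0.05 s, during which the arm holds its last target.

### The job

Fit the short separation column into the column oven: press the flush hatch in at its front until the catch lets it spring open, then squeeze the two pinch levers of the sliding end stop, slide it to the notch that suits the short column and let go. Lay the short column level in its two cradles and press the hatch shut until the catch holds it, leaving the long column, the jar and the filter carton where they are.

Things in the scene. Friction and masses are not known exactly. Their poses are not given: they have to be found in the camera images.
- oven: column oven: heavy fixed white case, 200 (x) x 274 (y) x 85 mm high, origin at the centre of its underside; its front faces -x of its own frame, z up. Wall tops at 85 mm. Inside, a column lies along the case's y axis. The fixed cradle is at the -y (right) end.
- hatch (a joint): hatch on the oven's top, hinged at the rear (rad): 0 = shut, flush, held by a spring catch; -0.047 = pressed in to its stop (7 mm down at the press mark, 3 N then hard); 1.745 = fully open. Pressing to the stop and letting go frees it, and it springs open in 2 s. To shut: push it down (2 to 4 N at the press mark) and in to the stop, then let go; it stays caught at about 0.
- hatch_press (a point): press mark, a thin grey ring 26 mm across in the middle of the hatch's outer face, 150 mm from the hinge line and 36 mm from the front edge. Moves with the hatch; its z is normal to the outer face (up when shut).
- hatch_hinge (a point): middle of the hatch's hinge line; the hatch is 7 mm thick, 186 mm long from here to its front edge, 260 mm wide, its outer face 3.5 mm from the hinge line's plane. In the case's frame it lies at x +92 mm, y 0, z 81.5 mm.
- stop (a joint): sliding end stop (m): 0 = set for the 174 mm column (as found), growing towards the fixed cradle (case -y). Notches at 0, 0.025, 0.050 and 0.075, 2 mm play either way; 0.050 suits the short column. Locked unless its levers are squeezed; then moves with about 1 N.
- stop_grip (a point): point midway between the two pinch levers, 52 mm above the bench; it moves with the stop. Levers: black upright plates, tops 65 mm above the bench, 20 mm wide along the case's y, outer faces 35 mm apart along the case's x; 25 mm free outside each, down to 30 mm above the bench.
- pinch (a joint): travel of each pinch lever towards the other (m): 0 = let go (pawls engaged), 0.0078 = fully squeezed; free of the notches beyond 0.0055. Both move together; squeezing takes 4 to 12 N.
- seat (a point): where the middle of the short column's axis belongs, 41.5 mm above the bench. The cradles are U-shaped, 21 mm wide, flared up to 53 mm above the bench, 20 mm long; the column has 3 mm play at each end and 2 mm sideways. Between the cradles it is free beneath down to 12 mm above the bench and 40 mm to either side. y along the column.
- short_column_mid (a point): middle of the short steel column's axis: a 10 mm tube, 124 mm long, with hex ends 17 mm wide, 15 mm high and 21 mm long; y lies along it. It starts lying on the bench (axis 7.5 mm up), 110 g. Either way round will do.
- long_column_mid (a point): middle of the long steel column's axis: same shape, 174 mm long, y along it. Not wanted now; stays where it is.
- jar: small screw-lid jar, 44 mm across, 42 mm high, origin at the centre of its underside; stays where it is.
- filters: filter carton, 48 x 80 x 30 mm, origin at the centre of its underside; stays where it is.

How it is judged:
By the outcome, as a careful person would: the job done as asked, in the order asked, and still so for the second after the job is handed in, with the robot touching nothing.
It also fails if it takes over 72 s, if anything falls off the work surface, if the arm or the gripper's body presses on something with over 40 N, if the wrist force passes 120 N, or if a joint passes its speed limit or range.

## Working session

There is one attempt and no reset: what is moved stays moved. The work goes in short steps, Python scripts to look and compute and a tool call to move; the robot and the scene stay as the last step left them, time stands still between calls to the robot, and variables do not carry over. Pictures are saved under pics/ and viewed, and the job is handed in when it is done.

Besides the shell and the picture viewer there is one more tool, called as name(argument=value, ...) on one line, values as JSON. move_arm: Moves the arm, as the interface text tells. Its arguments: {"type":"object","properties":{"series":{"type":"array","items":{"type":"number"}},"grip_force":{"type":"number"}},"required":["series"]}

```bash
mkdir -p pics; ls; cat > h.py <<'E'
import numpy as np, cv2
from bench import get_obs, read_camera
from scipy.spatial.transform import Rotation as R
def snap(name,fn):
    c=read_camera(name); np.savez('pics/'+fn+'.npz',**{k:np.asarray(v) for k,v in c.items()})
    cv2.imwrite('pics/'+fn+'.png',c['frame'][...,::-1]); return c
def load(fn): return dict(np.load('pics/'+fn+'.npz'))
def rot(a):
    a=np.asarray(a); return a if a.shape==(3,3) else R.from_quat(a).as_matrix()
def pt(c,u,v,z=None):
    K=c['camera_matrix']; d=c['z_map'][int(round(v)),int(round(u))]
    r=np.array([(u-K[0,2])/K[0,0],-(v-K[1,2])/K[1,1],-1.])
    Rm=rot(c['attitude']); o=np.asarray(c['origin'])
    if z is not None:
        w=Rm@r; return o+w*(z-o[2])/w[2]
    return o+Rm@(r*d)
def cloud(c):
    K=c['camera_matrix'];d=c['z_map'];v,u=np.mgrid[:d.shape[0],:d.shape[1]]
    p=np.stack([(u-K[0,2])/K[0,0]*d,-(v-K[1,2])/K[1,1]*d,-d],-1)
    return p@rot(c['attitude']).T+np.asarray(c['origin'])
def proj(c,P):
    K=c['camera_matrix'];p=rot(c['attitude']).T@(np.asarray(P)-c['origin'])
    return K[0,0]*p[0]/-p[2]+K[0,2],K[1,1]*-p[1]/-p[2]+K[1,2]
def crop(fn,u0,v0,u1,v1,s):
    im=cv2.imread('pics/'+fn+'.png')[v0:v1,u0:u1]
    cv2.imwrite('pics/'+fn+'_c%d_%d.png'%(u0,v0),cv2.resize(im,None,fx=s,fy=s,interpolation=cv2.INTER_CUBIC))
E
python3 - <<'E'
from h import *
for n in ['side','top','wrist']:
    c=snap(n,n+'0'); print(n,c['origin'],c['attitude'],c['camera_matrix'])
print(get_obs())
E
```

```text
pics
side [0.38178013 0.95877828 0.73788551] [-0.02840296  0.46669553  0.88169902 -0.06320919] [[403.88356119   0.         259.61588434]
 [  0.         403.88356119 191.59221486]
 [  0.           0.           1.        ]]
top [ 0.41648057 -0.00677298  1.16114815] [ 0.02537337 -0.02147598 -0.70617154  0.70726002] [[401.97413925   0.         252.21138554]
 [  0.         401.97413925 195.16209865]
 [  0.           0.           1.        ]]
wrist [ 0.34510618 -0.52873556  0.38392164] [-0.13620863  0.08695505 -0.5264881   0.83468336] [[270.96363524   0.         257.65530282]
 [  0.         270.96363524 192.53251792]
 [  0.           0.           1.        ]]
{'time': 0.15, 'q': array([ 1.15977151,  0.68977828, -0.19454614,  1.56605872,  0.1573478 ,
        0.90250893, -0.21514189]), 'joint_velocities': array([ 5.38179726e-04, -1.24766004e-03, -2.19321730e-05, -4.11667180e-03,
        5.39686538e-05,  8.11499169e-04,  1.67141918e-03]), 'joint_torque': array([-1.46721002e-03, -5.27868819e+01, -1.26845419e+00, -1.53587580e+01,
       -5.24733996e-02,  3.92306989e-03,  9.52205551e-05]), 'tool_pos': array([ 0.26870618, -0.56378006,  0.23811527]), 'ee_rot': array([-0.68953548, -0.15645357,  0.68983342, -0.15554085]), 'contact_force': array([-0.17273505,  0.45500668, -0.01063538]), 'moment': array([-0.04382757,  0.04969345,  0.02119507]), 'opening': 0.9967863603293703}
```

View pics/side0.png

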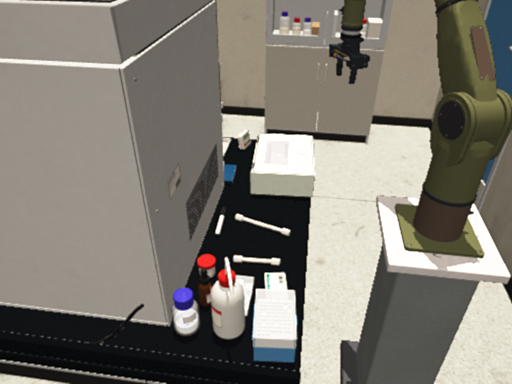

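View pics/top0.png

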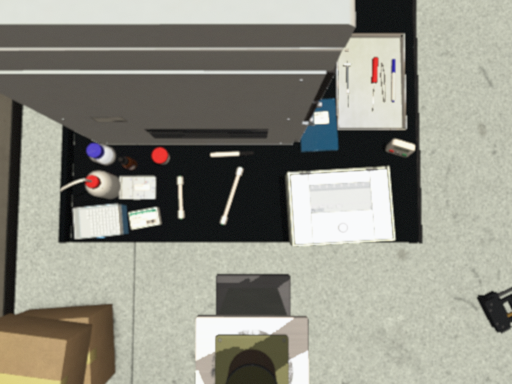

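View pics/wrist0.png

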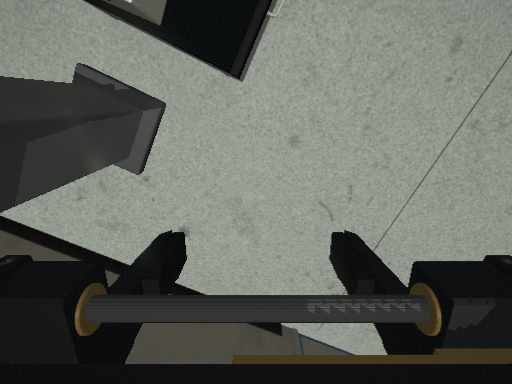

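The top view shows the oven (hatch with ring near px 343,227) at the right. The short column is near (181,197), the long one near (232,196), and a tall instrument stands behind. Next I'll enlarge and measure.

```bash
python3 - <<'E'
from h import *
crop('top0',275,150,425,255,5)
crop('top0',140,140,270,240,6)
c=load('top0'); P=cloud(c)
for n,u,v in [('table',210,220),('ovenTL',290,170),('TR',390,170),('BL',292,243),('BR',393,238),('ring',343,227),('mid',343,190),('shortA',181,180),('shortB',181,214),('longA',239,171),('longB',224,220),('jar',160,156),('hood',300,130),('hood2',200,110),('box',320,140),('white',400,147)]:
    print(n,P[v,u].round(4))
m=(P[...,2]>0.07)&(P[...,2]<0.1)&(P[...,1]<-0.05)&(P[...,1]>-0.5)&(P[...,0]<0.62)
m=m.astype(np.uint8); n,l,s,ce=cv2.connectedComponentsWithStats(m)
i=1+np.argmax(s[1:,4]); pts=P[l==i]; print(s[i],pts.mean(0),np.median(pts[:,2]))
r=cv2.minAreaRect((pts[:,:2]*1000).astype(np.float32)); print(r)
for h in np.arange(-0.05,0.06,.025): pass
# lowest instrument front
for y in [0.1,0,-0.1,-0.2,-0.3,-0.4]:
    k=(abs(P[...,1]-y)<0.01)&(P[...,2]>0.15)
    q=P[k]; print(y,q[:,0].min() if len(q) else None, q[q[:,0].argmin()] if len(q) else None)
E
```

```text
table [4.216e-01 1.213e-01 2.000e-04]
ovenTL [ 5.669e-01 -1.100e-01  1.000e-04]
TR [ 0.5675 -0.4005 -0.0016]
BL [ 0.36   -0.1077  0.0755]
BR [ 0.374  -0.3773  0.0795]
ring [ 0.4032 -0.2425  0.0868]
mid [ 0.5022 -0.2445  0.0841]
shortA [0.536  0.2042 0.0131]
shortB [0.4383 0.2018 0.0193]
longA [0.562  0.0376 0.015 ]
longB [0.4215 0.0796 0.0178]
jar [0.6001 0.258  0.0462]
hood [ 0.6436 -0.1194  0.1779]
hood2 [0.6413 0.1032 0.3645]
box [ 0.6523 -0.1956  0.014 ]
white [ 0.6249 -0.4115  0.0521]
[ 288  166  108   81 7394] [ 0.45660884 -0.23871419  0.08459485] 0.08474979345734446
((459.5806579589844, -239.03768920898438), (199.7064666748047, 275.35797119140625), 3.5270349979400635)
0.1 0.6381276970658155 [0.6381277  0.10837973 0.17951197]
0 0.059510581900553305 [0.05951058 0.00546118 0.19037329]
-0.1 0.6391572472159144 [ 0.63915725 -0.10323927  0.23801344]
-0.2 None None
-0.3 None None
-0.4 None None
```

View pics/top0_c275_150.png

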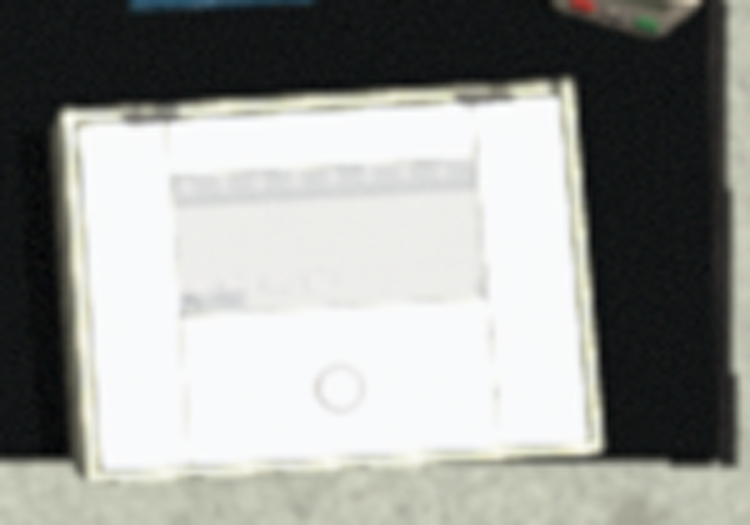

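View pics/top0_c140_140.png

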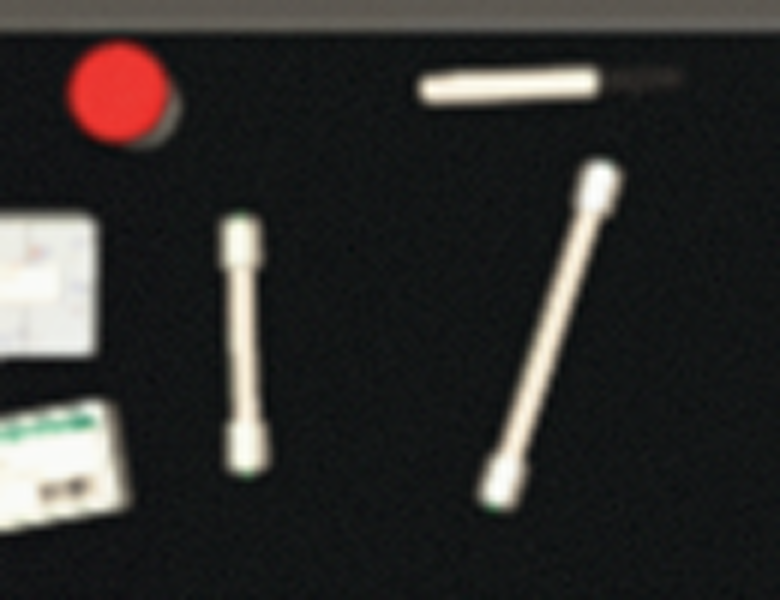

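```bash
python3 - <<'E'
from h import *
c=load('top0')
def tp(x,y,s,u0,v0,z): return pt(c,u0+x/s-.1*0,v0+y/s,z)
C=[tp(*a,5,275,150,.085) for a in [(62,112),(573,80),(603,452),(92,478)]]
for q in C: print(q.round(4))
for a,b in [(0,1),(3,2)]:
    d=C[a]-C[b]; print('yaw',np.degrees(np.arctan2(-d[0],d[1])),np.linalg.norm(d))
for a,b in [(0,3),(1,2)]:
    d=C[a]-C[b]; print('yaw',np.degrees(np.arctan2(d[1],d[0])),np.linalg.norm(d))
print('ctr',np.mean(C,0)); print('ring',tp(340,388,5,275,150,.085))
A=tp(241,214,6,140,140,.0075);B=tp(248,474,6,140,140,.0075);print(A,B,(A+B)/2,np.linalg.norm(A-B),np.degrees(np.arctan2(*(A-B)[[1,0]])))
o=get_obs();M=R.from_quat(o['ee_rot']).as_matrix();print(M.round(3))
E
```

```text
[ 0.5494 -0.0954  0.085 ]
[ 0.567  -0.3704  0.085 ]
[ 0.3679 -0.3821  0.085 ]
[ 0.3536 -0.1105  0.085 ]
yaw 3.6652077249290516 0.2755276055314854
yaw 3.012529281869332 0.27195041504139755
yaw 4.424435402931806 0.1964054917374579
yaw 3.380193945474743 0.1994885424079976
ctr [ 0.45949797 -0.23960751  0.085     ]
ring [ 0.40156951 -0.24292794  0.085     ]
[0.54918999 0.20785222 0.0075    ] [0.4242489  0.20280359 0.0075    ] [0.48671944 0.2053279  0.0075    ] 0.12504305306216093 2.3139521641468224
[[-0.001  0.43  -0.903]
 [ 0.001 -0.903 -0.43 ]
 [-1.    -0.001  0.   ]]
```

move_arm(series=[255,0,0,0,-0.18,255,0,0,0,-0.18,255,0,0,0,-0.18,255,0,0,0,-0.18,255,0,0,0,-0.18,255,0,0,0,-0.18,255,0,0,0,-0.108,255,0,0.022,-0.045,0,255,0,0.022,-0.045,0,255,0,0.022,-0.045,0], grip_force=20)

```text
time: 1.4
tool_pos: [0.3267, -0.4239, 0.2385]
ee_rot: [0.485, 0.515, -0.484, 0.515]
contact_force: [1.6, 0.8, 0.3]
opening: 0.008
```

```bash
cat >> h.py <<'E'
CX=np.array([0.4595,-0.2395]); YAW=np.radians(3.55)
def case(x,y,z=0):
    c,s=np.cos(YAW),np.sin(YAW); return np.array([CX[0]+c*x-s*y,CX[1]+s*x+c*y,z])
def tocase(p):
    c,s=np.cos(YAW),np.sin(YAW); d=np.asarray(p)[:2]-CX; return np.array([c*d[0]+s*d[1],-s*d[0]+c*d[1],p[2] if len(p)>2 else 0])
def togo(target,yaw=None):
    o=get_obs(); M=R.from_quat(o['ee_rot']).as_matrix()
    d=M.T@(np.asarray(target)-o['tool_pos']); y=np.degrees(np.arctan2(M[1,1],M[0,1]))
    print('t',round(o['time'],2),'pos',o['tool_pos'].round(4),'yaw',round(y,2),'tilt',M[2].round(3),'F',o['contact_force'].round(1),'op',round(o['opening'],3))
    print('tool shift',d.round(4), 'turn rad', None if yaw is None else round(-np.radians((yaw-y+180)%360-180),4), 'case pos',tocase(o['tool_pos']).round(4))
E
python3 -c "
from h import *
togo(case(-.058,0,.1),3.55)"
```

```text
t 1.4 pos [ 0.3267 -0.4239  0.2385] yaw 3.52 tilt [-1.  0. -0.] F [1.6 0.8 0.3] op 0.008
tool shift [ 0.1386  0.0858 -0.1758] turn rad -0.0005 case pos [-0.1439 -0.1758  0.2385]
```

move_arm(series=[255,0.02,0.02,-0.042,0,255,0.03,0.02,-0.044,0,255,0.03,0.02,-0.044,0,255,0.03,0.02,-0.044,0,255,0.028,0.006,-0.002,0,255,0.007,0,0,0,255,0,0,0,0])

```text
time: 2.28
tool_pos: [0.4008, -0.2451, 0.0937]
ee_rot: [0.484, 0.515, -0.485, 0.515]
contact_force: [-0.3, 0.2, 0.6]
opening: 0.004
```

```bash
python3 -c "
from h import *
togo(case(-.058,0,.085),3.55)"
```

```text
t 2.27 pos [ 0.4008 -0.2451  0.0937] yaw 3.48 tilt [-1.    -0.001  0.   ] F [-0.3  0.2  0.6] op 0.004
tool shift [ 0.0087  0.0009 -0.002 ] turn rad -0.0012 case pos [-0.0589 -0.002   0.0937]
```

Now press: about 9 mm to contact and 7 mm to the stop.

move_arm(series=[255,0.008,0,-0.002,0,255,0.003,0,0,0,255,0.003,0,0,0,255,0.002,0,0,0,255,0,0,0,0])

```text
time: 2.9
tool_pos: [0.4013, -0.2431, 0.078]
ee_rot: [0.484, 0.515, -0.485, 0.515]
contact_force: [-0.3, -1.5, 6.2]
opening: 0.009
```

move_arm(series=[255,0.002,0,0,0,255,0,0,0,0])

```text
time: 3.15
tool_pos: [0.4014, -0.2432, 0.0768]
ee_rot: [0.484, 0.514, -0.485, 0.516]
contact_force: [-2.1, -0.9, 15.4]
opening: 0.001
```

move_arm(series=[255,-0.06,0,0,0,255,-0.04,-0.02,-0.04,0,133,-0.03,-0.02,-0.055,0,133,0,0,-0.06,0,133,0,0,-0.06,0,133,0,0,-0.06,0,133,0,0,0,0,133,0,0,0,0,133,0,0,0,0,133,0,0,0,0])

```text
time: 4.4
tool_pos: [0.3454, 0.0254, 0.2041]
ee_rot: [0.485, 0.514, -0.485, 0.514]
contact_force: [0.8, -0.8, -0.3]
opening: 0.48
```

```bash
python3 -c "
from h import *
togo(case(0,0,.2),3.55)
snap('top','top1');snap('side','side1');snap('wrist','wrist1')
crop('top1',275,150,425,255,5)"
```

```text
t 4.4 pos [0.3454 0.0254 0.2041] yaw 3.33 tilt [-1. -0.  0.] F [ 0.8 -0.8 -0.3] op 0.48
tool shift [0.0042 0.0986 0.271 ] turn rad -0.0039 case pos [-0.0975  0.2714  0.2041]
```

View pics/top1.png

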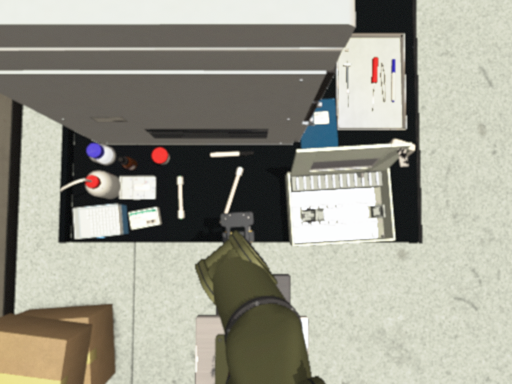

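View pics/side1.png

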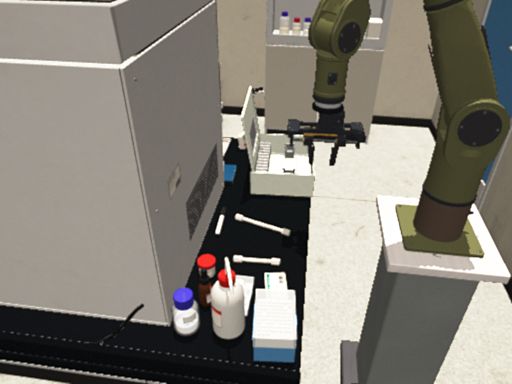

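The hatch has sprung open. The stop is near (313,214) and the fixed cradle near (377,211), both towards the front, so there is more clearance from the hatch.

```bash
python3 -c "
from h import *
c=snap('top','top2')
crop('top2',285,170,400,250,6.5)
P=cloud(c)
np.set_printoptions(linewidth=250,suppress=True)
print((P[200:226:1,296:328,2]*1000).astype(int))
"
```

```text
[[   6   10    8    6   12    8    9   12    7   10   11   10   11    9    9    5    7   14   10    8   10    4    8    7   12   11    6    8    8   11    4   11]
 [   9    7    4    9    4    6    9   10    9    7   10    8   10   11    7    6    9    9    9    8    9    9   10    6    7   12    8   14    8   13    9    9]
 [   8    9    7    6   14   11    6    4    8    8    9    9    9    9    7    9   11    7   10    6    7   10    6    8   11    9    8    7   10    7    5    7]
 [   8    3    7   10    7    9    1    5   10    5   12   12    7   11   11    5    8   10    8    8    8   10   11    8   10    8    7   13    7    6    9    8]
 [  12    9    7    9    5    8    9    7   11   10    8    5    8    9    9   15    9    7   11    8   15    9   10    7    6    5    8    8    9   10   14   12]
 [   8    7   10    9    9   10   10    8    6   11   13   15    9   12    8   14   16   15   11   15   11   12   14   12   10   10    8   16   16   12   14   14]
 [   8   15   10   11   11   15    9   13   12   13   14   14   15   13   15   21   21   21   22   21    5    7   13   21 
[... 2438 characters left out ...]
4   54   53   51   49   52   52   20    8   10]
 [   8    8    3    9    5   11    8   13   17   19   21   20   59   58   59   60   22   22   25   22   22    5    8    5   22   28   21   25   22   20   10   10]
 [  10   13    9    9    9    7   13   22   22   23   19   22   10   22   19   15   22   22   23   26   22    8   11    6   19   21   24   21   21   22   12   11]
 [  10   10   13    9    7    9   12   21   21   21   19   21    8   11    9   16   19   19   22   21 1161    8   11    6   15   23   22   20   12   10    9   15]
 [   9    8    9    5    5   10    5   22   21   19   21   21   11   14   12   13   10   13   13   11   16   12   11   15   15    9   13   10   11   12   14   15]]
```

View pics/top2_c285_170.png

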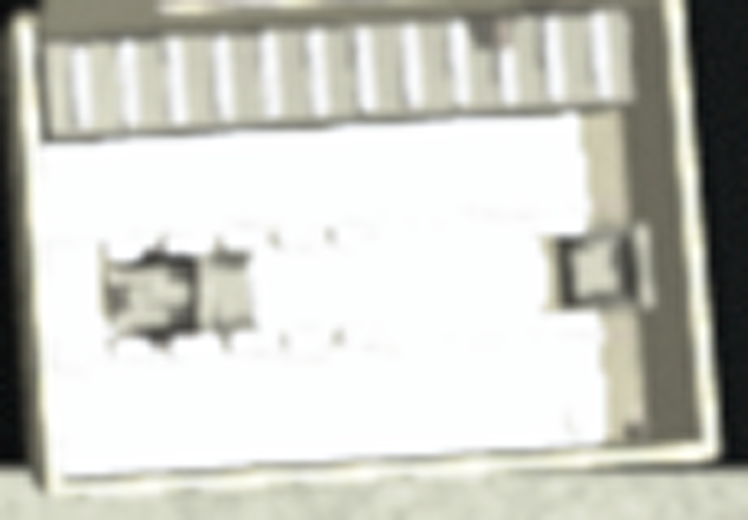

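```bash
python3 -c "
from h import *
c=load('top2')
for u,v in [(310.3,209.2),(310.8,221.2),(309.6,209.2),(309.8,221.5)]:
  p=pt(c,u,v,.065);print(p.round(4),tocase(p).round(4))
for x,y,z in [(110,248,.053),(247,258,.053),(550,240,.053),(553,305,.053),(650,228,.053),(655,305,.053)]:
  p=pt(c,285+x/6.5,170+y/6.5,z);print(tocase(p).round(4))
togo(case(-.025,.075,.15),3.55)
"
```

```text
[ 0.4511 -0.159   0.065 ] [-0.0034  0.0809  0.065 ]
[ 0.4185 -0.1601  0.065 ] [-0.036   0.0818  0.065 ]
[ 0.4511 -0.1571  0.065 ] [-0.0033  0.0828  0.065 ]
[ 0.4177 -0.1574  0.065 ] [-0.0367  0.0846  0.065 ]
[0.0012 0.102  0.053 ]
[-0.0066  0.0444  0.053 ]
[-0.0067 -0.0841  0.053 ]
[-0.0342 -0.0832  0.053 ]
[-0.0042 -0.1268  0.053 ]
[-0.0368 -0.1262  0.053 ]
t 4.6 pos [0.3455 0.0263 0.2042] yaw 3.46 tilt [-1.  0.  0.] F [ 0.1 -0.3  0.4] op 0.478
tool shift [0.0542 0.0726 0.1973] turn rad -0.0016 case pos [-0.0973  0.2724  0.2042]
```

View pics/wrist1.png

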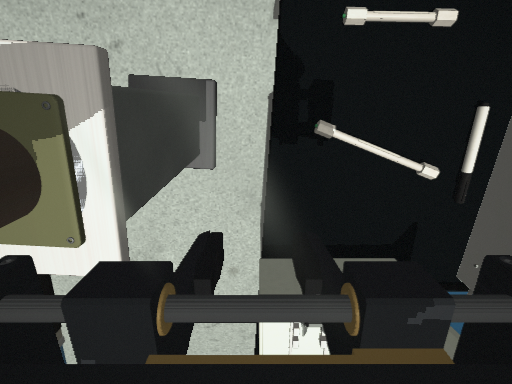

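move_arm(series=[133,0.01,0.02,0.048,0,133,0.01,0.02,0.048,0,133,0.014,0.02,0.048,0,133,0.02,0.017,0.046,0,133,0,0,0,0,133,0,0,0,0])

```text
time: 5.35
tool_pos: [0.4336, -0.1573, 0.1502]
ee_rot: [0.484, 0.516, -0.484, 0.515]
contact_force: [-0.9, -0.7, -0.2]
opening: 0.479
```

```bash
python3 -c "
from h import *
togo(case(-.02,.082,.036),3.55)
snap('wrist','wrist2');c=snap('top','top3')
crop('top3',285,170,400,250,6.5)
w=load('wrist2')
print(proj(w,case(-.0025,.082,.065)),proj(w,case(-.0375,.082,.065)))
"
```

```text
t 5.35 pos [ 0.4336 -0.1573  0.1502] yaw 3.56 tilt [-1.    -0.001 -0.001] F [-0.9 -0.7 -0.2] op 0.479
tool shift [0.1142 0.0009 0.0017] turn rad 0.0001 case pos [-0.0208  0.0836  0.1502]
(np.float64(276.56004931135186), np.float64(199.2923869277426)) (np.float64(237.990556818873), np.float64(199.27984023408305))
```

View pics/wrist2.png

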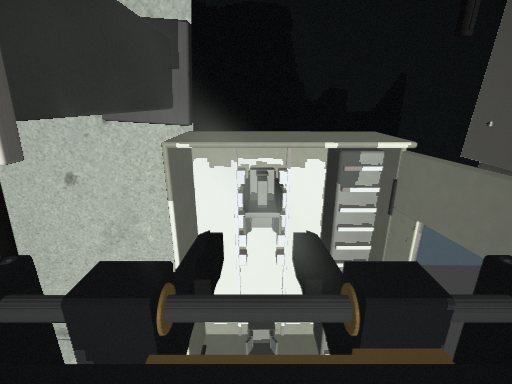

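View pics/top3_c285_170.png

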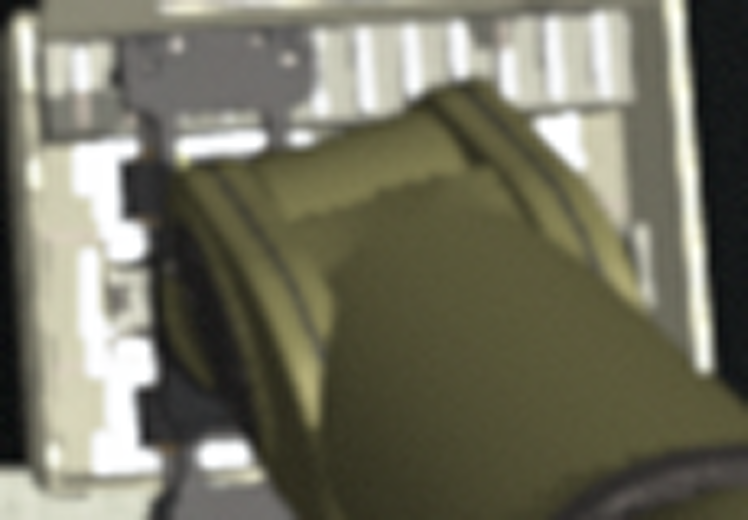

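```bash
python3 -c "
from h import *
crop('wrist2',200,140,330,260,6)
w=load('wrist2');P=cloud(w)
m=(P[...,2]>.060)&(P[...,2]<.070)
q=P[m]; q=np.array([tocase(p) for p in q]); k=(abs(q[:,0]+.02)<.035)&(abs(q[:,1]-.08)<.04);q=q[k]
print(len(q),q.min(0),q.max(0)); 
for s in [q[:,0]>-.02,q[:,0]<-.02]:
  print(q[s].min(0),q[s].max(0),q[s].mean(0))
"
```

```text
217 [-0.03402734  0.06923652  0.06012624] [0.00293336 0.08886442 0.06649058]
[-0.00212388  0.06923756  0.06016836] [0.00293336 0.08886073 0.06649058] [2.91964523e-05 8.01221380e-02 6.39538276e-02]
[-0.03402734  0.06923652  0.06012624] [-0.02924994  0.08886442  0.06645143] [-0.03128312  0.08000951  0.06404115]
```

View pics/wrist2_c200_140.png

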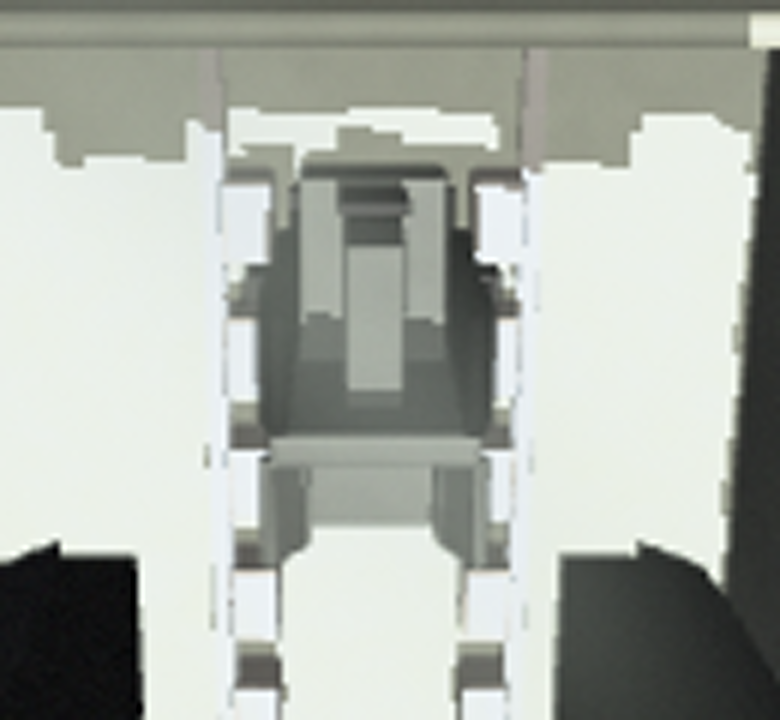

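move_arm(series=[133,0.025,0.0045,0.0045,0,133,0.025,0,0,0,133,0.025,0,0,0,133,0,0,0,0,133,0,0,0,0])

```text
time: 6.08
tool_pos: [0.4392, -0.1614, 0.0762]
ee_rot: [0.484, 0.515, -0.484, 0.516]
contact_force: [-0.0, 0.3, 1.3]
opening: 0.476
```

```bash
python3 -c "
from h import *
togo(case(-.0163,.079,.035),3.55)
snap('wrist','wrist3');crop('wrist3',180,90,340,270,4.2)
w=load('wrist3');P=cloud(w)
m=(P[...,2]>.060)&(P[...,2]<.070)
q=P[m]; q=np.array([tocase(p) for p in q]); k=(abs(q[:,0]+.02)<.035)&(abs(q[:,1]-.08)<.04);q=q[k]
print(len(q),q.min(0),q.max(0)); 
"
```

```text
t 6.08 pos [ 0.4392 -0.1614  0.0762] yaw 3.63 tilt [-1.     0.001  0.   ] F [-0.   0.3  1.3] op 0.476
tool shift [ 0.0412 -0.0009  0.0002] turn rad 0.0014 case pos [-0.0154  0.0792  0.0762]
428 [-0.03407989  0.06896417  0.06001898] [0.00297216 0.08922837 0.06655092]
```

View pics/wrist3_c180_90.png

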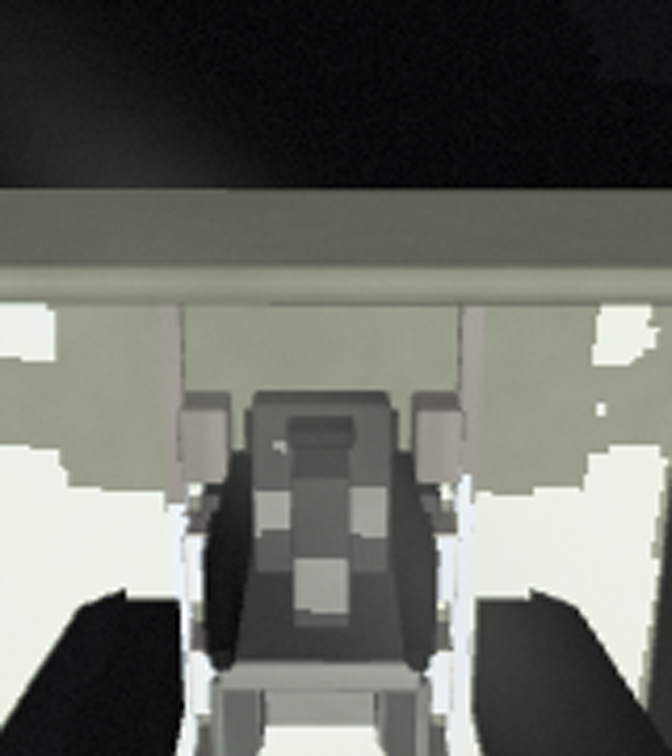

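Fingers straddle the levers with a few mm on each side. Descending now.

move_arm(series=[133,0.015,0,0,0,133,0.015,0,0,0,133,0.01,0,0,0,133,0,0,0,0])

```text
time: 6.62
tool_pos: [0.4389, -0.162, 0.0353]
ee_rot: [0.484, 0.515, -0.484, 0.515]
contact_force: [-0.7, 0.5, 0.3]
opening: 0.479
```

Free of contact. Squeeze.

move_arm(series=[255,0,0,0,0,255,0,0,0,0,255,0,0,0,0,255,0,0,0,0], grip_force=25)

```text
time: 7.12
tool_pos: [0.4382, -0.1622, 0.0356]
ee_rot: [0.484, 0.515, -0.485, 0.515]
contact_force: [-2.5, 0.7, 5.8]
opening: 0.195
```

move_arm(series=[255,0,0,0.008,0,255,0,0,0.01,0,255,0,0,0.01,0,255,0,0,0.01,0,255,0,0,0.01,0,255,0,0,0.002,0,255,0,0,0,0])

```text
time: 8.0
tool_pos: [0.4414, -0.2131, 0.0356]
ee_rot: [0.484, 0.515, -0.485, 0.515]
contact_force: [-2.7, -0.5, 5.8]
opening: 0.198
```

```bash
python3 -c "
from h import *
togo(case(-.0163,.029,.035),3.55)
snap('wrist','wrist4');crop('wrist4',180,60,340,240,4.2)
w=load('wrist4');P=cloud(w)
m=(P[...,2]>.060)&(P[...,2]<.070)
q=P[m]; q=np.array([tocase(p) for p in q]); k=(abs(q[:,0]+.02)<.035)&(abs(q[:,1]-.03)<.04);q=q[k]
print(len(q),q.min(0),q.max(0)); 
"
```

```text
t 8.0 pos [ 0.4414 -0.2131  0.0356] yaw 3.48 tilt [-1.    -0.001  0.001] F [-2.7 -0.5  5.8] op 0.198
tool shift [ 0.0006  0.0001 -0.0015] turn rad -0.0013 case pos [-0.0164  0.0275  0.0356]
1283 [-0.03998445  0.01786341  0.06003445] [0.00934055 0.03851782 0.06999768]
```

View pics/wrist4_c180_60.png

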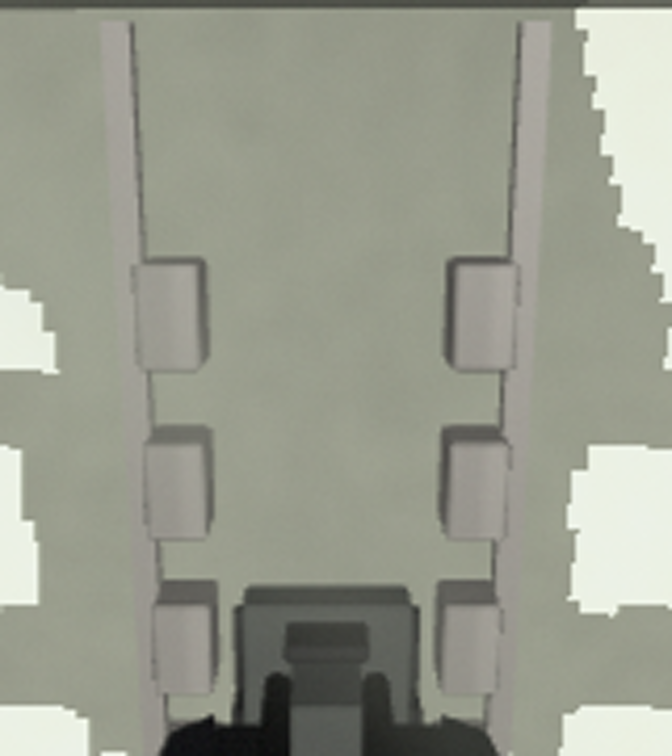

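move_arm(series=[255,0,0,-0.001,0,255,0,0,0,0,133,0,0,0,0,133,0,0,0,0,133,0,0,0,0,133,0,0,0,0])

```text
time: 8.8
tool_pos: [0.4428, -0.2108, 0.0352]
ee_rot: [0.485, 0.515, -0.484, 0.516]
contact_force: [0.2, 1.2, -0.1]
opening: 0.48
```

move_arm(series=[133,-0.025,0,0,0,133,-0.06,0,0,0,133,-0.06,0,0,0,133,-0.02,0,-0.05,0,133,0,0,-0.05,0,133,0,0,-0.05,0,133,0,0,-0.05,0,133,0,0,-0.05,0])

```text
time: 9.8
tool_pos: [0.4265, 0.0404, 0.2003]
ee_rot: [0.485, 0.515, -0.484, 0.515]
contact_force: [1.4, 0.2, 2.0]
opening: 0.478
```

```bash
python3 -c "
from h import *
o=get_obs();print(o['q'].round(3))
togo([.4867,.2053,.1],-87.7)
c=snap('top','top4');crop('top4',285,170,400,250,6.5)
snap('wrist','wrist5')
"
```

```text
[ 0.102  0.54  -0.46   2.167  0.469  0.528 -0.649]
t 9.8 pos [0.4265 0.0404 0.2003] yaw 3.56 tilt [-1.     0.001 -0.001] F [1.4 0.2 2. ] op 0.478
tool shift [ 0.1005  0.0702 -0.1608] turn rad 1.5927 case pos [-0.0156  0.2814  0.2003]
```

View pics/top4_c285_170.png

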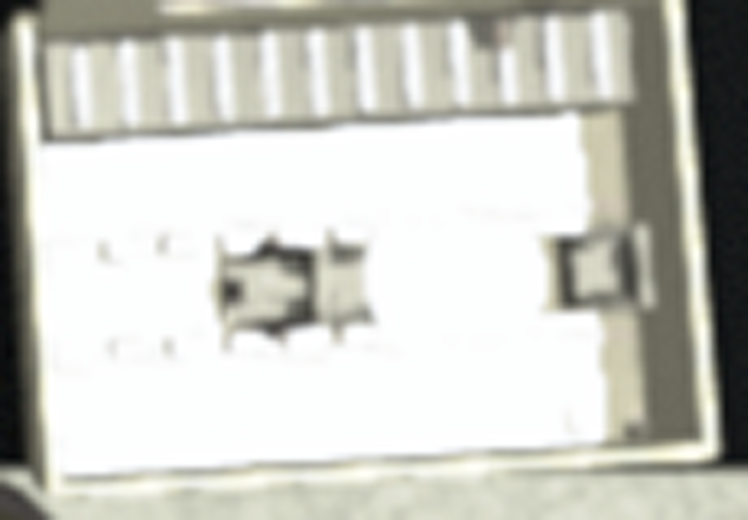

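View pics/wrist5.png

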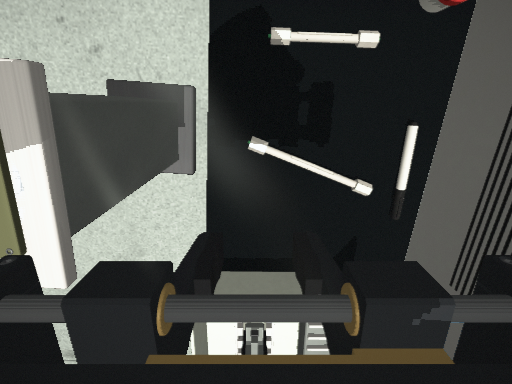

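move_arm(series=[133,0,0.0175,-0.04,0,133,0,0.0175,-0.04,0,133,0,0.0175,-0.04,0,133,0,0.0175,-0.04,0,133,0,0,0,0.177,133,0,0,0,0.177,133,0,0,0,0.177,133,0,0,0,0.177,133,0,0,0,0.177,133,0,0,0,0.177])

```text
time: 11.15
tool_pos: [0.4867, 0.2017, 0.2001]
ee_rot: [-0.679, -0.197, 0.679, -0.197]
contact_force: [0.3, 1.4, 0.3]
opening: 0.478
```

move_arm(series=[133,0.02,0,0,0.177,133,0.02,0,0,0.177,133,0.03,0,0,0.177,133,0,0,0,0,133,0,0,0,0])

```text
time: 11.78
tool_pos: [0.4869, 0.2024, 0.1308]
ee_rot: [0.707, 0.015, -0.707, 0.015]
contact_force: [-0.3, -0.3, 0.1]
opening: 0.479
```

```bash
python3 -c "
from h import *
o=get_obs();print(o['q'].round(3))
togo([.4867,.2053,.1],-87.7)
snap('wrist','wrist6'); snap('top','top6');crop('top6',140,140,270,240,6)
"
```

```text
[-0.49   0.729  0.015  1.964 -0.022  0.448 -1.988]
t 11.78 pos [0.4869 0.2024 0.1308] yaw -87.57 tilt [-1.    -0.    -0.001] F [-0.3 -0.3  0.1] op 0.479
tool shift [ 0.0308 -0.0029  0.0001] turn rad 0.0022 case pos [0.0547 0.4393 0.1308]
```

View pics/wrist6.png

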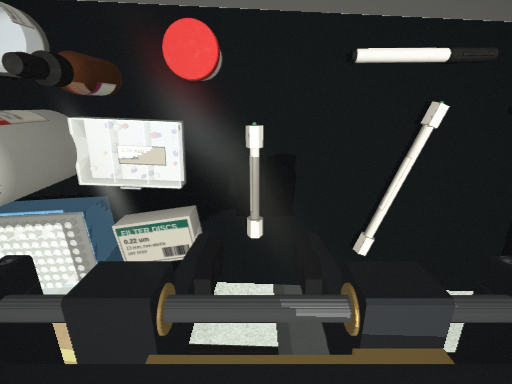

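```bash
python3 -c "
from h import *
crop('wrist6',225,110,285,245,5)
w=load('wrist6')
P=cloud(w)
g=w['frame'].sum(-1)>250
m=np.zeros(g.shape,bool); m[118:242,240:272]=1
m&=g&(P[...,2]>.002)&(P[...,2]<.03)
q=P[m][:,:2]; print(len(q), cv2.minAreaRect((q*1000).astype(np.float32)), q.min(0),q.max(0))
mm=q.mean(0);U,S,V=np.linalg.svd(q-mm);print(mm,np.degrees(np.arctan2(V[0,1],V[0,0])))
for s in (0.4867-.04,.4867,.4867+.04):
  k=abs(q[:,0]-s)<.01; print(s,q[k].mean(0),q[k][:,1].min(),q[k][:,1].max())
"
```

```text
1358 ((491.8878479003906, 205.7548370361328), (121.37677764892578, 16.614755630493164), 2.7345123291015625) [0.43155747 0.19464115] [0.55253659 0.21666279]
[0.49525878 0.20576946] -177.43149412836374
0.44670000000000004 [0.44666073 0.20345363] 0.1948886852621885 0.2118359254748569
0.4867 [0.48660825 0.20545107] 0.20095290124645296 0.20995244147640973
0.5267000000000001 [0.52809082 0.20721332] 0.19925865176696222 0.2152329234196216
```

View pics/wrist6_c225_110.png

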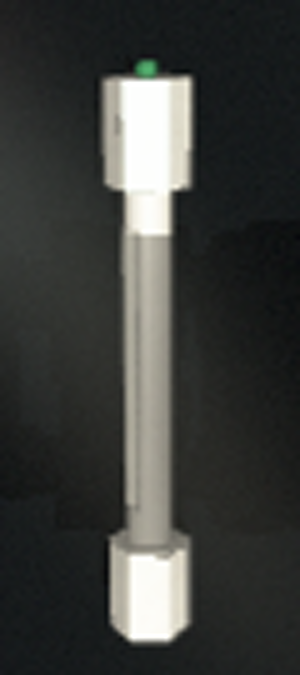

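```bash
python3 -c "
from h import *
w=load('wrist6')
f=lambda x,y,z:pt(w,225+x/5-.4,110+y/5-.4,z)
a=f(147,188,.0125);b=f(150,545,.0125);print('inner',a,b,(a+b)/2)
a=f(148,75,.014);b=f(150,550,.015);print('outer top & inner bottom hex',a,b)
b=f(150,640,.004);print('far end low',b)
a=f(148,75,.015);print('mid outer',(a+b)/2)
t=load('top0'); import cv2
"
```

```text
inner [0.52892086 0.20709412 0.0125    ] [0.45317746 0.20355646 0.0125    ] [0.49104916 0.20532529 0.0125    ]
outer top & inner bottom hex [0.55045498 0.20770947 0.014     ] [0.45314469 0.20352706 0.015     ]
far end low [0.42610468 0.20259669 0.004     ]
mid outer [0.48831922 0.20514827 0.0095    ]
```

move_arm(series=[133,0.03,-0.003,-0.001,-0.003,133,0.035,0,0,0,133,0.035,0,0,0,133,0.018,0,0,0,133,0.008,0,0,0,133,0,0,0,0,133,0,0,0,0])

```text
time: 12.75
tool_pos: [0.4879, 0.2058, 0.0052]
ee_rot: [0.708, 0.015, -0.706, 0.015]
contact_force: [-0.4, 0.8, 0.6]
opening: 0.477
```

```bash
python3 -c "
from h import *
togo([.488,.2053,.002],-87.4)
"
```

```text
t 12.75 pos [0.4879 0.2058 0.0052] yaw -87.54 tilt [-1.    -0.001 -0.002] F [-0.4  0.8  0.6] op 0.477
tool shift [ 0.0032  0.0005 -0.0001] turn rad -0.0025 case pos [0.0559 0.4427 0.0052]
```

move_arm(series=[133,0.003,0,0,0,255,0,0,0,0,255,0,0,0,0,255,0,0,0,0,255,0,0,0,0,255,0,0,0,0,255,-0.02,0,0,0,255,-0.04,0,0,0,255,0,0,0,0,255,0,0,0,0], grip_force=30)

```text
time: 14.0
tool_pos: [0.4868, 0.2054, 0.0607]
ee_rot: [-0.707, -0.015, 0.707, -0.015]
contact_force: [-0.4, 0.0, -2.1]
opening: 0.093
```

```bash
python3 -c "
from h import *
togo(case(-.016,-.0,.2),3.5)
snap('wrist','wrist7');snap('top','top7');snap('side','side7'); crop('side7',180,170,380,320,4)
crop('wrist7',170,90,340,270,4)
"
```

```text
t 14.0 pos [0.4868 0.2054 0.0607] yaw -87.54 tilt [-1.     0.     0.001] F [-0.4  0.  -2.1] op 0.093
tool shift [-0.1391  0.4437  0.0625] turn rad -1.589 case pos [0.0548 0.4424 0.0607]
```

View pics/wrist7_c170_90.png

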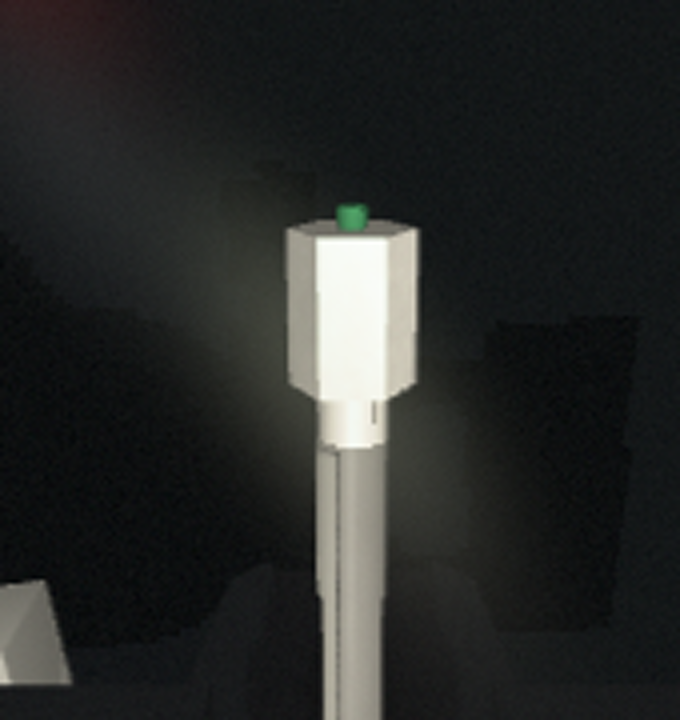

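View pics/side7_c180_170.png

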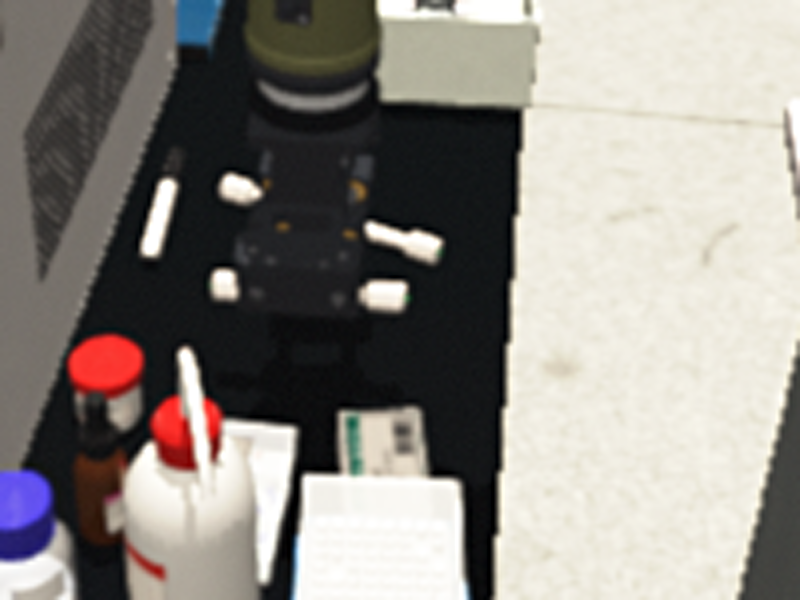

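```bash
python3 -c "
from h import *
w=load('wrist7');o=np.array([.4868,.2054,.0607])
P=cloud(w)
for x,y in [(352,245),(352,320),(352,390)]:
  u,v=170+x/4,90+y/4; print(P[int(v),int(u)]-o)
print(pt(w,258-.4,90+237/4-.4,.0735)-o, pt(w,258-.4,90+398/4-.4,.0735)-o,)
t=load('top7')
tt=load('top4');P=cloud(tt)
np.set_printoptions(linewidth=250,suppress=True)
print((P[204:226,312:348,2]*1000).astype(int))
print((P[200:226,362:392,2]*1000).astype(int))
"
```

```text
[0.06127501 0.00179273 0.01296575]
[0.05169456 0.00137599 0.01301016]
[0.0426878  0.00098397 0.01286371]
[0.06229714 0.00203381 0.0128    ] [0.04152397 0.0011399  0.0128    ]
[[   7    9    6    6   10   11    7    8   12    9    9   11   14   16   14   14   12   10   15   14   11   14   12   15   10   15   14   12   14    8   12   14   11   11   10    9]
 [  12   12   13   18   14   19   11    7   12   15   13   11   13   16   13   15   21   23   21   23   24    8    7    8   12   21   21   21   22   21   10   10    9   11    4    5]
 [  19   21   21   25    7    8    7   20   21   18   20   20   22   10   10   10   22   15   20   20   20   22    6    5    9   18   20   19   21   25    7    9   11   10    4   10]
 [  21   18   22   25   11    7    9   23   22   25   23   21   16   25   17    6   19   22   21   20   21   21    8   53   54   53   55   50   50   54   53   13    6    8    4    4]
 [  22   25   15   27    9    9    7   20   23   20   23   22   20   55   66   66   62   63   63   65   61   53   52   56   50   52   50   49   50   52    8   11   13    6    6    9]
 [  27   2
[... 6380 characters left out ...]
0   17    7   12   15   14    7   13   14   10   23   26   36   46   52   60   67   76]
 [  12    9   12   10   13   11   13   14   12   14   12   19   12   10   16   13   13   13   14    7   11    8   18   29   37   42   55   61   72   76]
 [   8   13    6    8   10   11    8    7   11   11   10    4   12    7    8    5    8   10   11   10    6   10   19   27   37   44   48   60   70   77]
 [   9    7    7    9    8    7   11    9    8    7    6    8   10    8    8    8    8   10   10   11    9    5   18   27   36   44   51   58   68   72]
 [   9   12    9    7   10    9    7    6   11    6    9    8    7   10    7   11   10   10    5    9    9    8   15   25   34   41   51   57   67   76]]
```

```bash
python3 -c "
from h import *
t=load('top4')
L=[tocase(pt(t,u,v,.065)) for u,v in [(329.2,208.5),(329.7,220.2)]]
print('levers',L)
for n,u,v,z in [('stop face',335.5,214,.057),('fix face',381.7,211.5,.057),('stop cradle end',341.5,214,.04),('fix cradle',373.5,211.5,.04),('sc arm r',338,207.3,.053),('sc arm f',339,220,.053),('fc r',378,205,.053),('fc f',379,217.5,.053)]:
  print(n,tocase(pt(t,u,v,z)).round(4))
w=load('wrist5');print(w['z_map'].shape)
"
```

```text
levers [array([-0.00459614,  0.02938551,  0.065     ]), array([-0.03640653,  0.03034732,  0.065     ])]
stop face [-0.0205  0.0118  0.057 ]
fix face [-0.0213 -0.115   0.057 ]
stop cradle end [-0.0214 -0.0083  0.04  ]
fix cradle [-0.0198 -0.0976  0.04  ]
sc arm r [-0.0025  0.0027  0.053 ]
sc arm f [-0.0375  0.0026  0.053 ]
fc r [-0.0028 -0.1076  0.053 ]
fc f [-0.0373 -0.1075  0.053 ]
(384, 512)
```

move_arm(series=[255,-0.05,0,0,-0.1,255,-0.05,0,0,-0.177,255,-0.04,0,0,-0.177,255,0,0,0,-0.177,255,0,0,0,-0.177,255,0,0,0,-0.177,255,0,0,0,-0.177,255,0,0,0,-0.177,255,0,0,0,-0.177,255,0,0,0,-0.073])

```text
time: 15.4
tool_pos: [0.4867, 0.205, 0.2001]
ee_rot: [0.483, 0.516, -0.484, 0.515]
contact_force: [0.5, -0.4, -2.3]
opening: 0.095
```

move_arm(series=[255,0,-0.005,0.03,0,255,0,-0.007,0.055,0,255,0,-0.008,0.055,0,255,0,-0.008,0.055,0,255,0,-0.008,0.055,0,255,0,-0.008,0.055,0,255,0,-0.008,0.055,0,255,0,-0.008,0.055,0,255,0.01,-0.008,0.055,0,255,0.03,-0.003,0.026,0])

```text
time: 16.65
tool_pos: [0.4458, -0.2984, 0.1606]
ee_rot: [0.486, 0.513, -0.486, 0.514]
contact_force: [-0.1, 0.6, -2.4]
opening: 0.099
```

move_arm(series=[255,0.03,0,0,0,255,0.01,0,0,0,255,0,0,0,0,255,0,0,0,0])

```text
time: 17.15
tool_pos: [0.4474, -0.2935, 0.1221]
ee_rot: [0.484, 0.515, -0.484, 0.516]
contact_force: [0.9, 0.3, -0.6]
opening: 0.097
```

```bash
python3 -c "
from h import *
togo(case(-.016,-.0537,.036),3.55)
w=snap('wrist','wrist8'); crop('wrist8',170,60,350,260,3.5)
snap('side','side8');crop('side8',220,60,380,200,5)
snap('top','top8')
"
```

```text
t 17.15 pos [ 0.4474 -0.2935  0.1221] yaw 3.55 tilt [-1.     0.001  0.001] F [ 0.9  0.3 -0.6] op 0.097
tool shift [ 0.0861 -0.0007  0.0005] turn rad 0.0001 case pos [-0.0154 -0.0532  0.1221]
```

View pics/wrist8_c170_60.png

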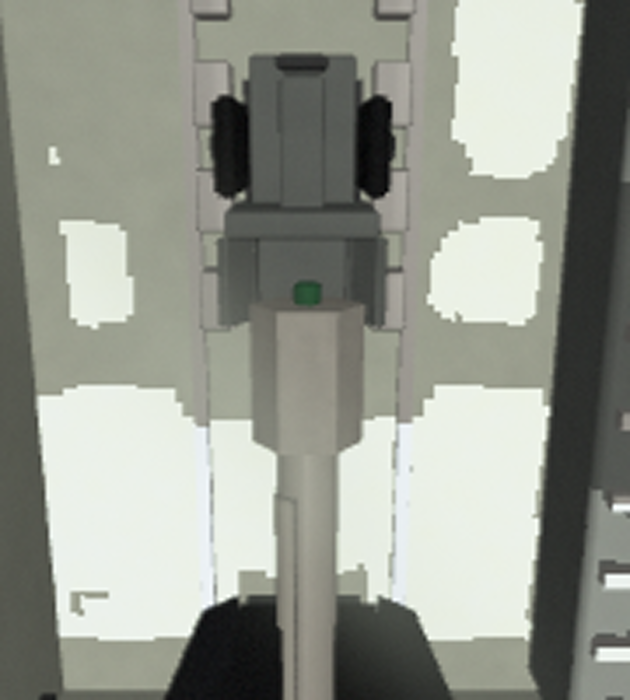

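View pics/side8_c220_60.png

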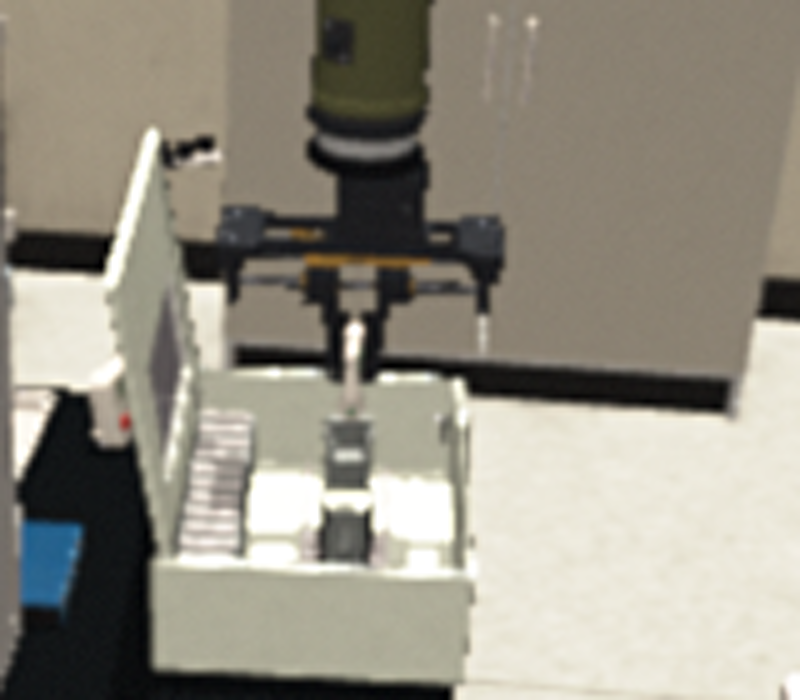

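```bash
python3 -c "
from h import *
w=load('wrist8');P=cloud(w);C=P.copy();c,s=np.cos(YAW),np.sin(YAW)
d=P[...,:2]-CX; C[...,0]=c*d[...,0]+s*d[...,1]; C[...,1]=-s*d[...,0]+c*d[...,1]
def g(x,y): return C[int(60+y/3.5),int(170+x/3.5)].round(4)
for n,x,y in [('plate top',300,222),('plate top edge',300,234),('armL',240,265),('armR',368,265),('hex end',308,312),('hex in',308,440)]: print(n,g(x,y))
m=(C[...,2]>.060)&(C[...,2]<.068)&(abs(C[...,0]+.016)<.025)&(abs(C[...,1]-.028)<.02)
q=C[m];print('levers',len(q),q.min(0),q.max(0))
m=(C[...,2]>.0545)&(C[...,2]<.0595)&(abs(C[...,0]+.016)<.025)&(abs(C[...,1]-.012)<.008)
q=C[m];print('plate',len(q),q.min(0),q.max(0),np.percentile(q,[2,98],axis=0))
m=(C[...,2]>.0505)&(C[...,2]<.0545)&(abs(C[...,0]+.016)<.03)&(C[...,1]<.012)&(C[...,1]>-.02)
q=C[m];print('arm tops',len(q),q.min(0),q.max(0),np.percentile(q,[2,98],axis=0))
m=(C[...,2]>.05)&(C[...,2]<.06)&(abs(C[...,0]+.016)<.03)&(C[...,1]<-.08)
q=C[m];print('fixed',len(q), q.min(0) if len(q) else '',q.max(0) if len(q) else '')
m=(C[...,2]>.115)&(C[...,2]<.14)&(abs(C[...,0]+.016)<.012)&(C[...,1]<.02)&(C[...,1]>-.02)
q=C[m];print('hex',q.min(0),q.max(0))
"
```

```text
plate top [-0.0161  0.0136  0.0547]
plate top edge [-0.0161  0.0115  0.0557]
armL [-0.0297  0.0039  0.0489]
armR [-0.0004  0.0041  0.0503]
hex end [-0.0141  0.0074  0.1362]
hex in [-0.0141 -0.011   0.1361]
levers 382 [-0.03409568  0.01919479  0.06003527] [0.00294929 0.03892202 0.0666795 ]
plate 346 [-0.03219914  0.01064841  0.05454496] [0.00143023 0.01975422 0.05949685] [[-0.03205893  0.01070453  0.05466234]
 [ 0.00053144  0.01595728  0.05736088]]
arm tops 237 [-0.03466006 -0.00930916  0.05050053] [0.00341669 0.00975533 0.0541556 ] [[-0.03453943 -0.00909692  0.05052654]
 [ 0.00310998  0.00968279  0.05348205]]
fixed 13 [-0.02228354 -0.13301553  0.05092347] [-0.0062058  -0.13122133  0.05828952]
hex [-0.02299395 -0.019994    0.12236857] [-0.00595975  0.0104918   0.13703677]
```

move_arm(series=[255,0.03,-0.001,0.0015,0,255,0.03,0,0,0,255,0.014,0,0,0,255,0,0,0,0,255,0,0,0,0])

```text
time: 17.92
tool_pos: [0.4465, -0.2956, 0.0482]
ee_rot: [0.485, 0.514, -0.484, 0.516]
contact_force: [-0.2, -0.1, -1.6]
opening: 0.093
```

```bash
python3 -c "
from h import *
togo(case(-.0164,-.0547,.0355),3.55)
w=snap('wrist','wrist9'); crop('wrist9',170,60,350,260,3.5)
"
```

```text
t 17.93 pos [ 0.4465 -0.2956  0.0482] yaw 3.5 tilt [-1.     0.002  0.001] F [-0.2 -0.1 -1.6] op 0.093
tool shift [ 0.0127  0.0001 -0.0005] turn rad -0.0009 case pos [-0.0165 -0.0552  0.0482]
```

View pics/wrist9_c170_60.png

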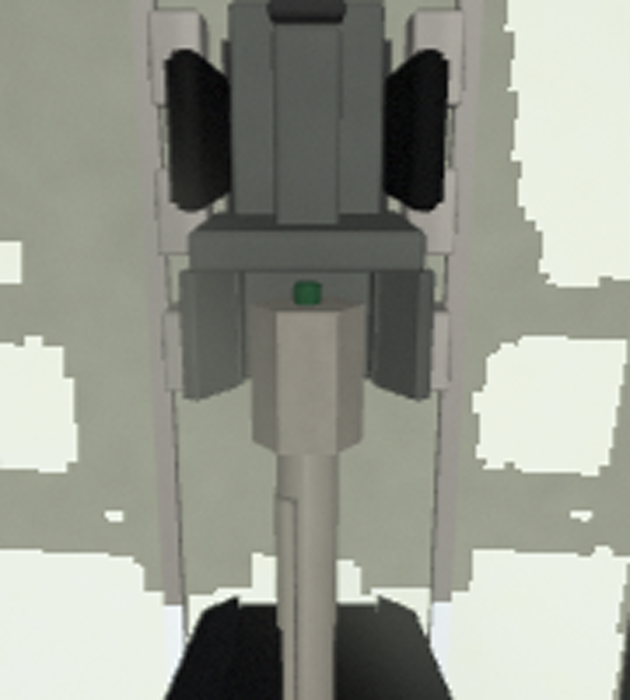

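move_arm(series=[255,0.005,0,0,0,255,0.004,0,0,0,255,0.003,0,0,0,255,0,0,0,0])

```text
time: 18.48
tool_pos: [0.4457, -0.2954, 0.0353]
ee_rot: [0.484, 0.515, -0.485, 0.515]
contact_force: [0.2, -0.1, 0.5]
opening: 0.094
```

move_arm(series=[255,0.001,0,0,0,255,0,0,0,0])

```text
time: 18.73
tool_pos: [0.4457, -0.2955, 0.0351]
ee_rot: [0.484, 0.515, -0.485, 0.515]
contact_force: [-2.1, 1.1, 9.9]
opening: 0.094
```

```bash
python3 -c "
from h import *
togo(case(-.0164,-.0547,.0355),3.55)
w=snap('wrist','wrist10'); crop('wrist10',170,60,350,260,3.5)
"
```

```text
t 18.73 pos [ 0.4457 -0.2955  0.0351] yaw 3.5 tilt [-1.     0.     0.001] F [-2.1  1.1  9.9] op 0.094
tool shift [-0.0004  0.0009 -0.0003] turn rad -0.0009 case pos [-0.0173 -0.055   0.0351]
```

View pics/wrist10_c170_60.png

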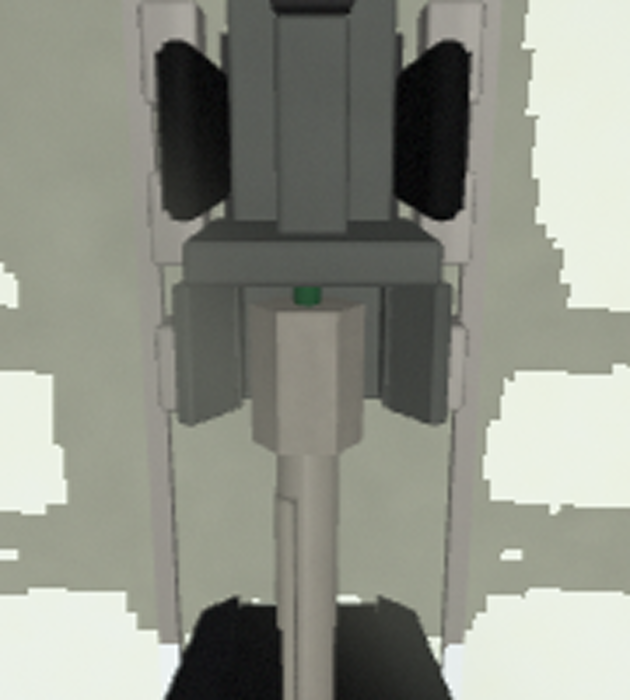

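Seated at about 35 mm TCP height (10 N reaction) with a gap left at the stop. Release and lift.

move_arm(series=[255,-0.001,0,0,0,160,0,0,0,0,160,0,0,0,0,160,0,0,0,0,160,0,0,0,0])

```text
time: 19.4
tool_pos: [0.4457, -0.2954, 0.0352]
ee_rot: [0.485, 0.515, -0.485, 0.515]
contact_force: [0.9, 0.4, -0.3]
opening: 0.375
```

move_arm(series=[160,-0.02,0,0,0,160,-0.04,0,0,0,160,-0.06,0,0,0,160,-0.06,0,0,0,160,0,-0.02,-0.055,0,160,0,-0.02,-0.055,0,160,0,0,-0.06,0,160,0,0,-0.06,0,160,0,0,-0.06,0,160,0,0,0,0])

```text
time: 20.65
tool_pos: [0.3884, -0.0031, 0.2158]
ee_rot: [0.483, 0.518, -0.481, 0.518]
contact_force: [1.2, -0.5, 0.3]
opening: 0.376
```

```bash
python3 -c "
from h import *
togo(case(-.016,-.0547,.0355),3.55)
w=snap('wrist','wrist11'); t=snap('top','top11');crop('top11',285,170,400,250,6.5);snap('side','side11');crop('side11',220,60,380,200,5)
P=cloud(t)
np.set_printoptions(linewidth=250,suppress=True)
print((P[202:224:1,328:390:2,2]*1000).astype(int))
"
```

```text
t 20.65 pos [ 0.3884 -0.0031  0.2158] yaw 4.16 tilt [-1.     0.002 -0.002] F [ 1.2 -0.5  0.3] op 0.376
tool shift [0.1798 0.0368 0.2958] turn rad 0.0107 case pos [-0.0564  0.2403  0.2158]
[[   9    6    9   13    9   12    8   10   11    6    9    9    7    9   11    9   10   15   13   13    8   12   10   11   17   10    8   13   32   46   68]
 [   9   10   10    7    9    9   15   13   13   16   14   17   14   14   13   16   17   17    9    7   11    8   11   12    8    7    7   14   32   46   68]
 [  12   10   10   14   12   11   14   15   13   11   12    9   12    8    9   10   10    7    8    5    7    5    8    9    6    8    7   14   29   45   64]
 [  22   21   18   10   12   22   26   10    9   10   10   10    9    9    7    8   11   10    4    8   11   11   10    5   52   54   51   58   57   49   67]
 [  19   21   21    8   13   21   21    8    9    7   10   11    5   10    7   10    4   10   10    8    6    7   27   37   49   45   48   51   55   48   60]
 [  22   18   23    6   54   53   57   52    8   11   10    8   11   10   10    8    7   10    4    8    5   11   28   42 
[... 1864 characters left out ...]
7    7    6   11    6   10    7    8    5    7    8   25   41   52]
 [  65   62   62   53   58   52   49   53    9    2    7   10    7   11    9    8    6    8    5    9    9    6    7    7    9    6    6   10   17   31   55]
 [   6   22   22   18   13   22   20   21    8   10   14   11    6    8   11    8   12    9    9   16    8   11    8   18   13   14   13   11   20   35   56]
 [   9   25   19   19    7   19   19   19    5   11    9    6    8   10   11   12   12   11   16    9   12    8   13    8    9   15   12   14   17   35   57]
 [   6   21   20   21    8   23   17   17   12   14   14   11   10   11   11   16   14   10   10   11    9   10   10    9    9    8    9   12   23   37   51]]
```

View pics/top11_c285_170.png

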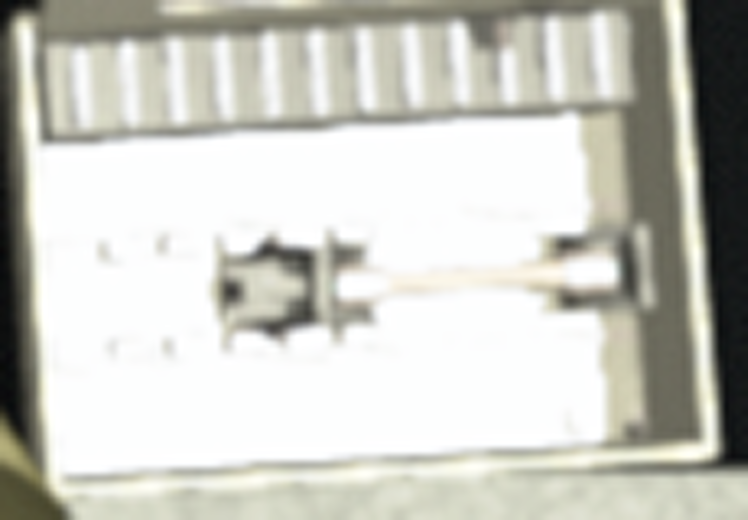

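View pics/side11_c220_60.png

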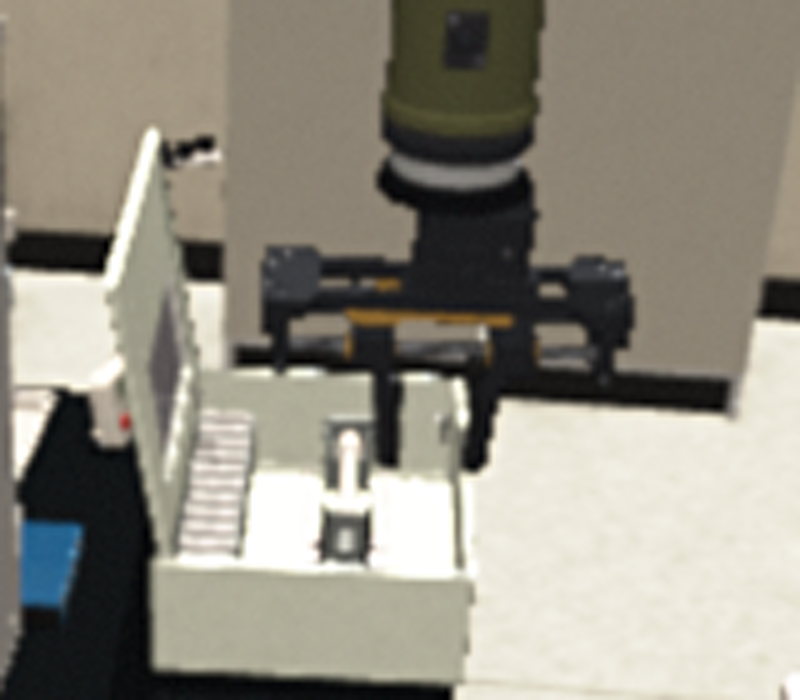

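```bash
python3 -c "
from h import *
t=load('top11');P=cloud(t)
for y in np.arange(-.12,-.42,-.02):
  r=[]
  for x in (.55,.6,.65,.7,.75):
    k=(abs(P[...,1]-y)<.01)&(abs(P[...,0]-x)<.025); r.append(round(float(P[k][:,2].max()),3) if k.any() else None)
  print(round(y,2),r)
C=P.reshape(-1,3);k=(C[:,2]>.11)&(C[:,2]<.32)&(C[:,1]<-.1)&(C[:,1]>-.42)&(C[:,0]>.53)&(C[:,0]<.63)
q=np.array([tocase(p) for p in C[k]]);print(len(q),q[q[:,2].argsort()[-5:]])
s=load('side11');Q=cloud(s).reshape(-1,3);k=(Q[:,2]>.11)&(Q[:,2]<.32)&(Q[:,1]<-.1)&(Q[:,1]>-.42)&(Q[:,0]>.53)&(Q[:,0]<.63)
q=np.array([tocase(p) for p in Q[k]]);print(len(q),q[q[:,2].argsort()[-5:]]); 
A=np.polyfit(q[:,2],q[:,0],1);print(A,np.polyval(A,[.1,.26]))
k=(P[...,2]>.3)&(P[...,0]>.5)&(P[...,1]<0);print('instr right',P[k][:,1].min(),P[k][:,0].min())
"; 
```

```text
-0.12 [0.269, 0.267, 0.716, 0.706, None]
-0.14 [0.263, 0.267, 0.404, None, None]
-0.16 [0.258, 0.268, 0.021, 0.02, None]
-0.18 [0.25, 0.268, 0.02, 0.02, 0.02]
-0.2 [0.245, 0.269, 0.021, 0.021, 0.021]
-0.22 [0.235, 0.267, 0.024, 0.02, 0.02]
-0.24 [0.232, 0.267, 0.021, 0.021, 0.021]
-0.26 [0.231, 0.269, 0.005, 0.019, 0.008]
-0.28 [0.219, 0.268, 0.006, 0.017, 0.011]
-0.3 [0.207, 0.268, 0.004, 0.017, 0.009]
-0.32 [0.204, 0.269, 0.006, 0.018, 0.007]
-0.34 [0.268, 0.267, 0.005, 0.016, 0.016]
-0.36 [0.266, 0.268, 0.004, 0.019, 0.014]
-0.38 [0.085, None, 0.056, 0.017, 0.011]
-0.4 [0.005, 0.002, 0.062, 0.018, 0.019]
2593 [[ 0.12479951 -0.03821243  0.26863959]
 [ 0.12309601  0.11895188  0.26868453]
 [ 0.12208452  0.02935615  0.26896311]
 [ 0.12355869 -0.09402163  0.26907288]
 [ 0.12406155 -0.08500916  0.26933283]]
848 [[ 0.12591705 -0.0506098   0.26657859]
 [ 0.12549965  0.125568    0.26675823]
 [ 0.12339927  0.11847371  0.26686442]
 [ 0.12494175 -0.0409344   0.26689173]
 [ 0.12608483 -0.08530019  0.26733514]]
[0.13550387 0.08429455] [0.09784494 0.11952555]
instr right -0.13488408771179916 0.6369987294381412
```

View pics/wrist11.png

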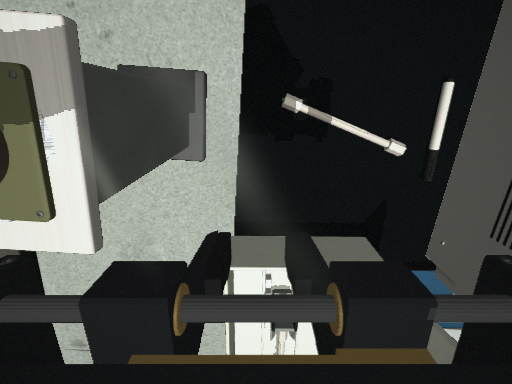

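View pics/side11.png

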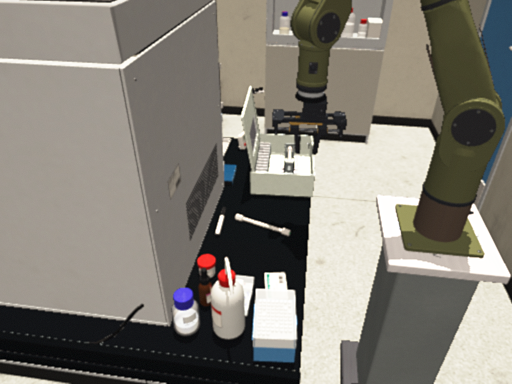

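move_arm(series=[255,-0.03,0,0.03,0.01,255,-0.03,0,0.055,0,255,-0.03,0,0.055,0,255,-0.018,0,0.055,0,255,0,0,0.055,0,255,0,0.01,0.055,0,255,0,0.05,0.006,0,255,0,0.05,0,0,255,0,0.05,0,0,255,0,0.04,0,0])

```text
time: 22.05
tool_pos: [0.6038, -0.3115, 0.3222]
ee_rot: [0.488, 0.512, -0.489, 0.511]
contact_force: [-0.1, -0.7, 0.3]
opening: 0.004
```

```bash
python3 -c "
from h import *
togo(case(.16,-.07,.24),3.55); print(get_obs()['q'].round(2))
snap('side','side12');crop('side12',200,20,400,200,4)
"
```

```text
t 22.05 pos [ 0.6038 -0.3115  0.3222] yaw 2.66 tilt [-1.    -0.001  0.   ] F [-0.1 -0.7  0.3] op 0.004
tool shift [ 0.0821  0.0204 -0.0111] turn rad -0.0155 case pos [ 0.1395 -0.0808  0.3222]
[ 0.68  0.74 -0.57  1.25  0.39  1.26  0.15]
```

View pics/side12_c200_20.png

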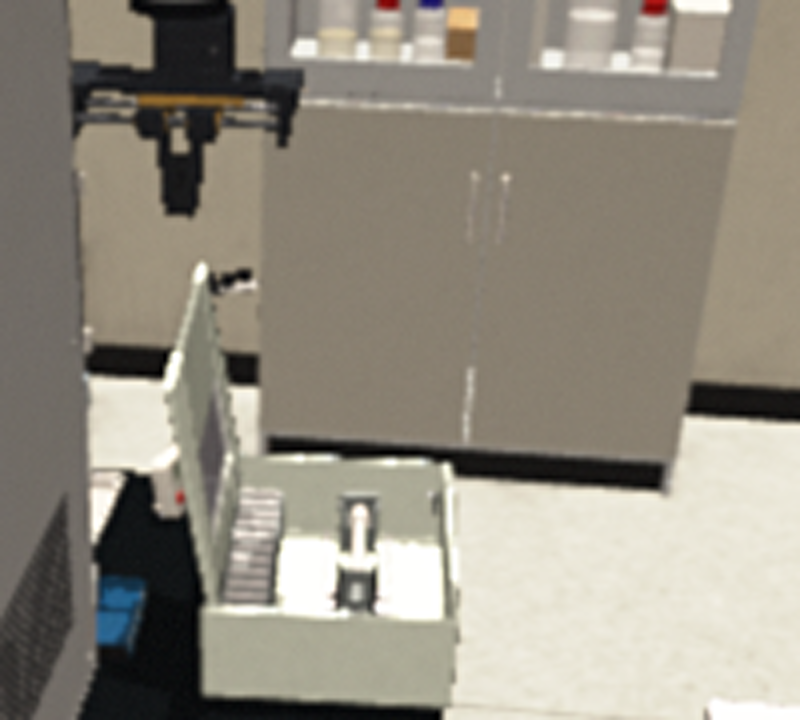

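move_arm(series=[255,0,0.004,0,0,255,0,0,0,0,255,0,0,0,0])

```text
time: 22.48
tool_pos: [0.6065, -0.3097, 0.3234]
ee_rot: [0.487, 0.512, -0.488, 0.512]
contact_force: [-0.5, -0.3, -0.5]
opening: 0.004
```

```bash
python3 -c "
from h import *
togo(case(.16,-.07,.24),3.55)
"
```

```text
t 22.48 pos [ 0.6065 -0.3097  0.3234] yaw 2.8 tilt [-1.    -0.001  0.001] F [-0.5 -0.3 -0.5] op 0.004
tool shift [ 0.0834  0.0176 -0.0095] turn rad -0.013 case pos [ 0.1424 -0.0792  0.3234]
```

move_arm(series=[255,0,0.018,-0.009,-0.013,255,0,0,0,0,255,0.03,0,0,0,255,0.03,0,0,0,255,0.02,0,0,0,255,0,0,0,0])

```text
time: 23.22
tool_pos: [0.6234, -0.2992, 0.2417]
ee_rot: [0.483, 0.517, -0.485, 0.514]
contact_force: [-0.2, 0.7, 0.0]
opening: 0.003
```

```bash
python3 -c "
from h import *
togo(case(.16,-.07,.24),3.55)
import numpy as np
h=np.array([.092,.0815])
for th in [100,95,90,80,70,60,50,40,30,20,10,5,0]:
  t=np.radians(th)
  p=h+.155*np.array([-np.cos(t),np.sin(t)])+.0035*np.array([np.sin(t),np.cos(t)])
  print(th,p.round(4))
"
```

```text
t 23.23 pos [ 0.6234 -0.2992  0.2417] yaw 3.62 tilt [-1.    -0.004 -0.   ] F [-0.2  0.7  0. ] op 0.003
tool shift [0.0017 0.0001 0.0003] turn rad 0.0012 case pos [ 0.1599 -0.0697  0.2417]
100 [0.1224 0.2335]
95 [0.109  0.2356]
90 [0.0955 0.2365]
80 [0.0685 0.2348]
70 [0.0423 0.2283]
60 [0.0175 0.2175]
50 [-0.005   0.2025]
40 [-0.0245  0.1838]
30 [-0.0405  0.162 ]
20 [-0.0525  0.1378]
10 [-0.06    0.1119]
5 [-0.0621  0.0985]
0 [-0.063  0.085]
```

move_arm(series=[255,0.003,-0.025,0,0,255,0.0025,-0.025,0,0,255,0.0015,-0.027,-0.01,0,255,0.007,-0.027,-0.012,0,255,0.0105,-0.025,-0.012,0])

```text
time: 23.85
tool_pos: [0.4958, -0.2742, 0.2209]
ee_rot: [0.485, 0.513, -0.483, 0.518]
contact_force: [2.5, -1.3, 0.9]
opening: 0.008
```

```bash
python3 -c "
from h import *
togo(case(.031,-.035,.2175),3.55)
snap('side','side13');crop('side13',200,20,400,200,4)
"
```

```text
t 23.85 pos [ 0.4958 -0.2742  0.2209] yaw 3.59 tilt [-1.     0.006  0.004] F [ 2.5 -1.3  0.9] op 0.008
tool shift [ 0.0034 -0.0031 -0.0019] turn rad 0.0007 case pos [ 0.0341 -0.0368  0.2209]
```

View pics/side13_c200_20.png

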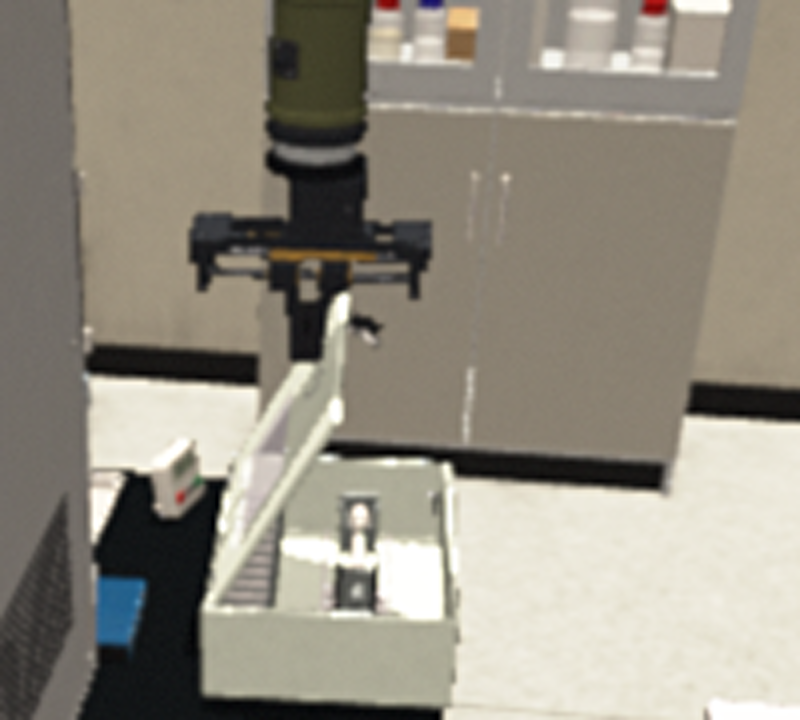

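The hatch is following at about 60°. Continuing along the arc.

move_arm(series=[255,0.015,-0.023,-0.012,0,255,0.0185,-0.02,-0.012,0,255,0.022,-0.017,-0.012,0,255,0.024,-0.013,0,0,255,0.026,-0.01,0,0,255,0,-0.004,0,0])

```text
time: 24.65
tool_pos: [0.406, -0.2428, 0.1131]
ee_rot: [0.483, 0.516, -0.484, 0.516]
contact_force: [2.3, -0.2, 1.1]
opening: 0.007
```

```bash
python3 -c "
from h import *
togo(case(-.058,0,.085),3.55)
snap('side','side14');crop('side14',200,20,400,200,4)
"
```

```text
t 24.65 pos [ 0.406  -0.2428  0.1131] yaw 3.68 tilt [-1.    -0.     0.001] F [ 2.3 -0.2  1.1] op 0.007
tool shift [ 0.0281 -0.0044 -0.    ] turn rad 0.0023 case pos [-0.0536  0.      0.1131]
```

View pics/side14_c200_20.png

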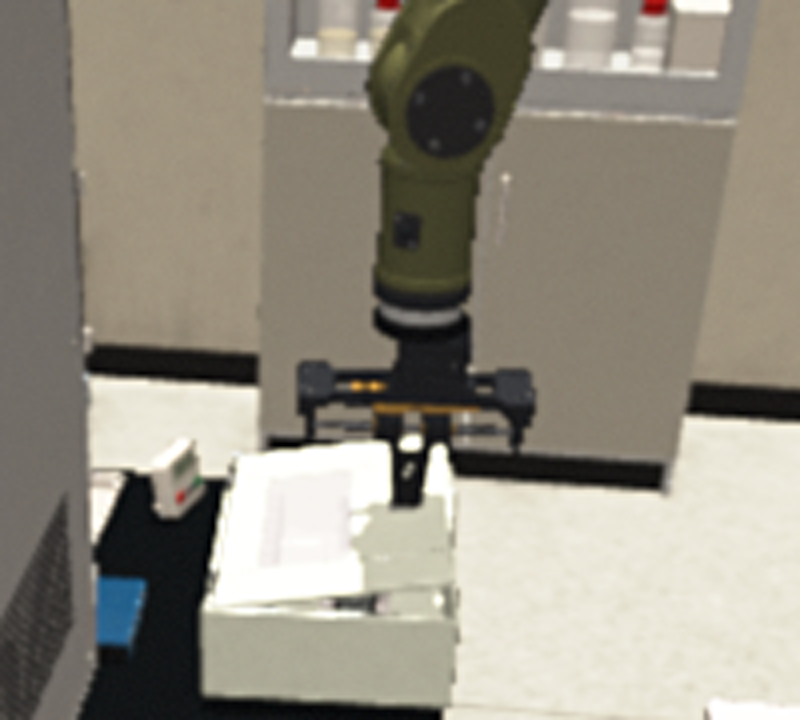

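Now press down to the stop (TCP z about 0.077).

move_arm(series=[255,0.014,-0.004,0,0,255,0.012,0,0,0,255,0.006,0,0,0,255,0.004,0,0,0,255,0.002,0,0,0,255,0,0,0,0])

```text
time: 25.45
tool_pos: [0.4028, -0.2435, 0.0767]
ee_rot: [0.484, 0.514, -0.484, 0.517]
contact_force: [-2.0, 0.9, 17.7]
opening: 0.008
```

move_arm(series=[255,-0.01,0,0,0,255,-0.02,0,0,0,255,-0.05,0,0,0,255,-0.05,-0.01,-0.04,0,255,0,-0.01,-0.055,0,255,0,0,-0.06,0,255,0,0,-0.06,0,255,0,0,-0.06,0,255,0,0,0,0,255,0,0,0,0])

```text
time: 26.7
tool_pos: [0.364, 0.0286, 0.2033]
ee_rot: [0.483, 0.516, -0.484, 0.516]
contact_force: [0.5, -0.4, 0.8]
opening: 0.004
```

```bash
python3 -c "
from h import *
togo(case(-.058,0,.085),3.55)
t=snap('top','top15');s=snap('side','side15');crop('side15',200,90,400,240,4)
P=cloud(t);Q=cloud(load('top0'))
for u,v in [(300,180),(343,190),(343,227),(380,190),(320,230),(380,232),(300,235),(343,236)]: print(P[v-1:v+2,u-1:u+2,2].mean().round(4),Q[v-1:v+2,u-1:u+2,2].mean().round(4))
A=load('top0')['frame'].astype(int);B=t['frame'].astype(int);D=abs(A-B).sum(-1)>60
cv2.imwrite('pics/diff.png',cv2.resize((D*255).astype(np.uint8),None,fx=1.5,fy=1.5))
"
```

```text
t 26.7 pos [0.364  0.0286 0.2033] yaw 3.69 tilt [-1.    -0.001  0.001] F [ 0.5 -0.4  0.8] op 0.004
tool shift [0.1186 0.0202 0.2734] turn rad 0.0024 case pos [-0.0787  0.2735  0.2033]
0.0843 0.0847
0.0826 0.0829
0.0853 0.0859
0.0851 0.0855
0.0833 0.0869
0.0837 0.085
0.0844 0.086
0.0842 0.086
```

View pics/top15.png

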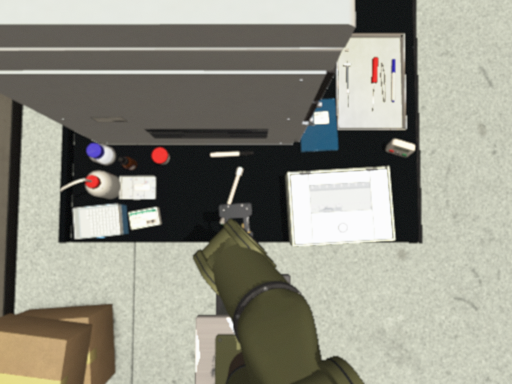

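View pics/side15_c200_90.png

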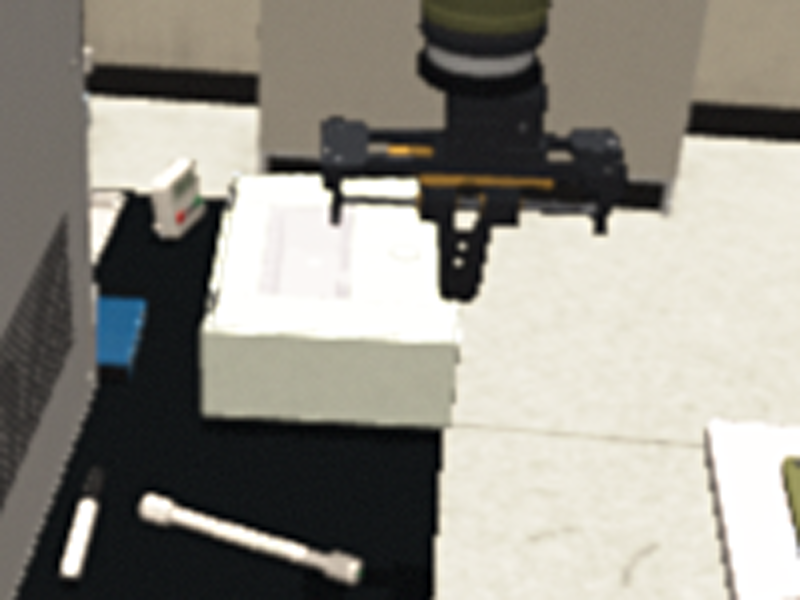

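View pics/diff.png

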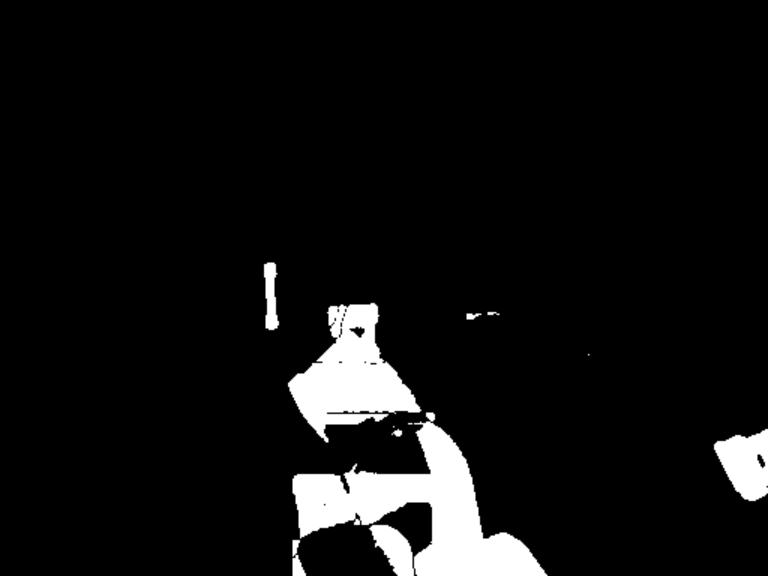

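The hatch is flush in all views. The picture difference shows only the missing short column and the arm. Handing in.

```bash
python3 -c "
from bench import hand_in
print(hand_in())"
```

```text
the job is handed in; nothing more can be done
None
```

The short column is in the oven and the hatch is shut on its catch. I handed the job in at about 27 s, with the robot touching nothing.

What I did, in order:
- **Hatch opened:** I pressed the mark to its stop, with about 15 N measured, and the hatch sprang open.
- **Stop moved:** I squeezed the levers, slid the stop towards the fixed cradle and let go. The wrist camera put the move at 50.0 mm, and the levers had sprung back to their full width.
- **Column laid in:** I gripped the short column at its middle, turned it, and lowered it into both cradles until they carried it.
- **Hatch shut:** I swung the hatch down from behind and pressed it to its stop with about 18 N. It stayed down when I let go.

Last checks:
- **Column:** just after I let it go, both hex ends read the same height (about 49 mm), with a gap at each end. It could not be seen again once the hatch was shut.
- **Hatch:** about 1 s after letting go, its height was within 0.3–1.8 mm of the first picture, except one point near the front edge that read 3.6 mm lower. I took that as depth noise, as the picture showed no raised or sunken edge.
- **Other objects:** comparing the top view before and after showed only the missing short column, the arm and a small trace at the oven's edge. The jar, carton and visible part of the long column had not moved. The arm hid the rest of the long column in that view.

One disagreement: the top camera placed the stop levers about 4 mm further towards the front than the wrist camera did. I used the wrist camera, and the measured squeeze position agreed with it to within 1 mm.

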